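# Clamp the mended pot with the T-key

### The job

The mended pot stands loose in the pot clamp. Take the red T-handle key from its wooden stand, fit its square end fully down into the recessed clamp screw, and turn it clockwise, regripping as needed, until the screw comes up against its stop and the sprung pad holds the pot. Leave the key standing in the screw and let go of it; keep the pot upright and do not disturb the bowl, the bottle or the brush.

Things in the scene. Friction and masses are not known exactly. Their poses are not given: they have to be found in the camera images.
- key_bar (a point): T-handle key, 240 g, standing upright in the stand's hole. This point: centre of its red cross bar, 90 long x 16 wide x 18 high, the part to grip. x runs along the bar, z along the shaft, away from the tip. Below the bar a round dark shaft, 22 diameter, then the square tip. Bar centre to tip end: 130.
- key_tip (a point): End of the key's 14 x 14 square steel tip, on its axis; the tip is 18 long, its flats parallel and square to the bar, the last 4 tapering to 8 x 8. Axes as key_bar.
- stand: Wooden block 90 x 90 x 70 high, fixed. Origin: centre of its underside. A vertical hole of 26 diameter and 60 depth at its centre holds the key (bar centre 140 above the table). To take the key out, lift it at least 65.
- clamp: Pot clamp, fixed to the bench: grey base plate 320 x 150 x 12, origin at the centre of its underside; x points from the screw to the pot, z up. Blue screw housing at its -x end, sprung pad in the middle, aluminium V stop at the +x end, tops at 72 to 88. The pot stands between pad and stop, 69 from the origin along x.
- mouth (a point): Centre of the rim of the brass funnel at the top of the screw's bore: 100 from the clamp's origin towards its -x, 115 above the table. z is the bore's axis, pointing out: upwards, leaning 32 degrees from vertical towards the clamp's -x. The funnel is 48 wide inside, 64 outside, and narrows within 13 to the round bore, 26 diameter.
- socket (a point): Centre of the screw's upper face, 55 below the rim down the bore; axes as mouth. In it a square socket, 16 across flats, 14 deep (floor 69 below the rim). Its flats stand at an unknown angle, to be found by touch; they match every 90 degrees. A mismatched key rests with its tip 55 to 60 below the rim; dropped in, the tip is about 69 below and the bar centre 61 above the rim.
- jaw (a joint): Advance of the jaw towards the pot in m: 0 fully open, 0.0072 with the screw at its hard stop; 0.002 per radian of screw turn. The screw tightens clockwise, looking down the bore; friction torque about 0.12 N m, self-locking; 130 to 210 degrees to the stop, where the torque rises steeply. When let go, the key stays standing in the screw, sagging up to 8 at the bar.
- pad: Felt-faced steel pad, 54 wide, 40 high, on disc springs (5 N/mm) in front of the jaw; axes as the clamp, origin at the clamp's origin when fully open. It meets the pot when the jaw has advanced about 3 mm, pushes it about 1 mm into the V stop and presses it with about 15 N at the screw's stop.
- pot_mid (a point): Centre of the mended tan pot, 450 g, 94 high, 80 diameter with a rim of 114; half-way up; standing upright on the clamp's base plate, z up.
- resin_mid (a point): Bystander: amber bottle, 60 diameter, 115 high, loose; point half-way up.
- bowl_mid (a point): Bystander: brown clay bowl, 110 diameter, 50 high, loose; point half-way up.
- brush: Bystander: brush, 180 long, lying on the bench, loose; its x runs along it towards the bristles.

How it is judged:
On the way, in this order (a step that is already met when the one before it is completed fails the run):
1. the key's square tip is fully down in the screw's socket (tip more than 64 mm below the rim, on the bore's axis) (z of key_tip in the frame of mouth below -0.064 m and distance between key_tip and mouth below 0.074 m and angle between the z axis of key_tip and the z axis of mouth, either way round below 0.12 rad), for 0.2 s.
2. the screw is turned to its stop (value of joint jaw above 0.0068 m), for 0.2 s.
At the end, for the whole second after the job is handed in: The jaw is within 0.4 mm of its full advance (screw at its stop, within 12 degrees) and the pad presses the pot with more than 6 N; the pot is upright within 0.1 rad; the key stands released in the screw, its tip at least 60 mm below the funnel's rim; all at rest (value of joint jaw above 0.0068 m and contact force between pad and pot above 6 N and z of key_tip in the frame of mouth below -0.06 m and distance between key_tip and mouth below 0.076 m and angle between the z axis of key_tip and the z axis of mouth, either way round below 0.15 rad and angle between pot_mid's own z axis and vertical below 0.1 rad and linear speed of each of pot, key below 0.02 m/s); the robot touches nothing.
It fails at once if the pot tips by more than 0.2 rad (angle between pot_mid's own z axis and vertical above 0.2 rad).
It fails at once if the amber bottle is moved more than 30 mm (distance of resin_mid from where it was at the start of the episode above 0.03 m).
It fails at once if the bowl is moved more than 30 mm (distance of bowl_mid from where it was at the start of the episode above 0.03 m).
It fails at once if the brush is moved more than 30 mm (distance of brush from where it was at the start of the episode above 0.03 m).
It also fails if it takes over 69 s, if anything falls off the work surface, if the arm or the gripper's body presses on something with over 40 N, if the wrist force passes 120 N, or if a joint passes its speed limit or range.

### The arm

A 6-joint arm with a two-finger parallel gripper is mounted at the origin on the work surface. World frame = base frame: x ahead of the robot, y to its left, z up, the work surface at z = 0. Lengths are in m, angles in rad, forces in N, time in s.
With the tool pointing down it reaches from about 0.35 to 0.775 m from the base axis. Payload 7.3 kg.
Tool frame: the origin (TCP) lies midway between the tips of the shut fingers; the grasp point (between the pads) lies 19 mm behind it; z points along the fingers, y is the direction in which the jaws open and shut (so a half turn about z gives the same grasp; the last joint's range is limited). The gripper opens to 92 mm and grips with 3 to 60 N. Pads are 19 mm wide; open, the fingers measure 130 mm over their backs; the gripper's body (75 mm by 190 mm) begins 47 mm behind the grasp point.
Start: joints at [1.04, 0.342, 1.524, -0, 1.275, -0.146], TCP at [0.197, 0.487, 0.227] pointing down, gripper open.
Joint ranges: [-2.53, 2.53], [-0.77, 2.02], [0.04, 2.7], [-1, 4.14], [0.28, 2.66], [-3.11, 3.11]. Speed limits (rad/s): [2.57, 2.57, 3.14, 3.14, 3.14, 3.14].

### API

Orientations are given as [roll, pitch, yaw] about the fixed x, y, z axes, in that order (R = Rz(yaw) Ry(pitch) Rx(roll)).
In Python, from cell import robot gives the robot as it stands.
- The arm moves only by the tool step_arm, never from a script. Its argument "moves" is a list that holds one entry, the list of rows, each a list of 4 numbers: the shift along the tool's x, y, z in m, then the turn about the tool's z in rad. In form: [[[dx, dy, dz, roll], ...]]. A call has 1 to 8 rows; each row shifts and turns the commanded pose from where the row before left it, along the tool's axes as they then stand; what a row does not reach is not made up. A row lasts 1/12 s, in which the tool goes at most 41.7 mm and 7.16 degrees, less where a joint would pass 70% of its speed; a pose out of reach is approached as far as the arm can. A call with a gripper value outside its range is refused whole. "hand" is the opening, from 0 (shut) to 1 (fully open), set as the call begins (left out, the last holds). The fingers move at their own pace and stop on an object; "force" is the grip in N (left out, the last holds). Time passes only in rows, so rows that do not move let the fingers close. It gives the time, the measured TCP pose, the force and the opening at its end, in the units of the state.
- robot.observe(): the state, without advancing time (a new reading comes with each control period).
- robot.read_camera(name): name is "side" or "top" or "wrist"; returns a dict with "frame" (400x640x3 uint8, red, green, blue), "fovy" (degrees; the focal length in pixels is half the picture's height over the tangent of half this angle, whatever the lens; pixels are square), "cx", "cy" (the principal point, pixels), "R" (3x3) and "t" (3): a world point X has camera coordinates R X + t. Camera axes: x right, y down, z forward; pixel columns grow to the right and rows downward; lengths in m; the calibration is good to about 2 mm. A picture is of the moment at which its call begins. There is no depth.
- robot.hand_in(): hands the job in, once; it reports no verdict.
The state is a dict: "time": time; "qpos": joint angles; "qvel": joint speeds; "joint_efforts": joint torques, N m; "tool_pos": TCP position; "tool_rot": TCP orientation; "contact_force": force on the tool from outside, world axes, zero at the start; "torque": the same for the moment, N m; "opening": finger opening in m.
Only numpy, scipy, OpenCV 4.12 (cv2) and the standard library are available. Lean on these libraries where they do the work, as an engineer would, in place of code of your own. Each camera call takes 0.05 s, during which the arm holds its last target.

## Working session

There is one attempt and no reset: what is moved stays moved. The work goes in short steps, Python scripts to look and compute and a tool call to move; the robot and the scene stay as the last step left them, time stands still between calls to the robot, and variables do not carry over. Pictures are saved under pics/ and viewed, and the job is handed in when it is done.

Besides the shell and the picture viewer there is one more tool, called after "Call:" in YAML: its name, and indented under it one key for each argument. step_arm: Moves the arm, as the interface text tells. Its arguments: {"type":"object","properties":{"moves":{"type":"array","items":{"type":"array","items":{"type":"array","items":{"type":"number"}}}},"hand":{"type":"number"},"force":{"type":"number"}},"required":["moves"]}

```bash
ls; mkdir -p pics; python3 - <<'E'
from cell import robot
import cv2
s=robot.observe();print(s)
for n in ["side","top","wrist"]:
    c=robot.read_camera(n);cv2.imwrite(f"pics/{n}0.png",c["frame"][:,:,::-1]);print(n,c["fovy"],c["cx"],c["cy"],c["R"],c["t"])
E
```

```text
pics
{'time': 0.0, 'qpos': array([ 1.03996397e+00,  3.42705055e-01,  1.52502754e+00, -9.66050202e-06,
        1.27538246e+00, -1.46020016e-01]), 'qvel': array([-0.00179788, -0.00043557,  0.00040101,  0.00299447,  0.00046197,
        0.00169084]), 'joint_efforts': array([-2.85926275e-03, -4.31247926e+01, -2.44216686e+01,  7.15565588e-02,
        5.60635119e-02, -8.05977766e-05]), 'tool_pos': array([0.19686039, 0.48625393, 0.22605046]), 'tool_rot': array([-3.14008511e+00, -2.12372596e-04,  2.75678297e+00]), 'contact_force': array([ 0.73668542, -0.42724303,  0.70339701]), 'torque': array([ 0.01297199, -0.04137962,  0.01596335]), 'opening': 0.09136211638684132}
side 52.50953923383682 320.58663728711053 201.48601209925744 [[ 0.91867624 -0.39499554 -0.003534  ]
 [-0.19967809 -0.45665257 -0.86694699]
 [ 0.34082638  0.79714927 -0.49838783]] [-0.55620137  0.20743415  0.94859984]
top 42.3152093122693 325.6308795371663 199.62708340173052 [[-0.02210184 -0.99964874  0.01462526]
 [-0.99937661  0.02168826 -0.02785691]
 [ 0.02752993 -0.01523183 -0.99950492]] [-0.01587766  0.58230433  1.15217624]
wrist 63.90766347937623 320.34671694547944 197.19383292316493 [[ 3.75699740e-01  9.26741017e-01 -8.90688393e-04]
 [ 8.86238790e-01 -3.58998826e-01  2.92746735e-01]
 [ 2.70980650e-01 -1.10774235e-01 -9.56189603e-01]] [-0.52356596 -0.03586372  0.39207791]
```

View pics/side0.png

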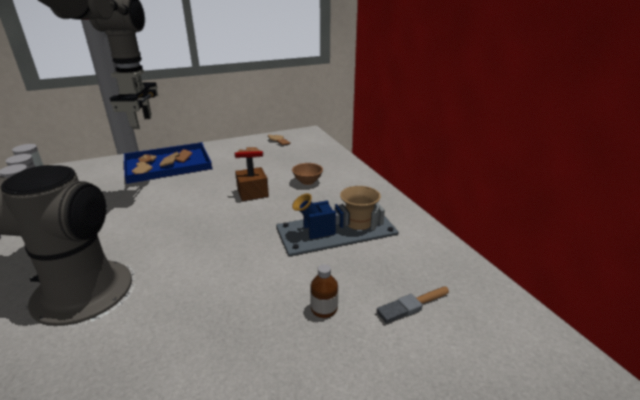

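View pics/top0.png

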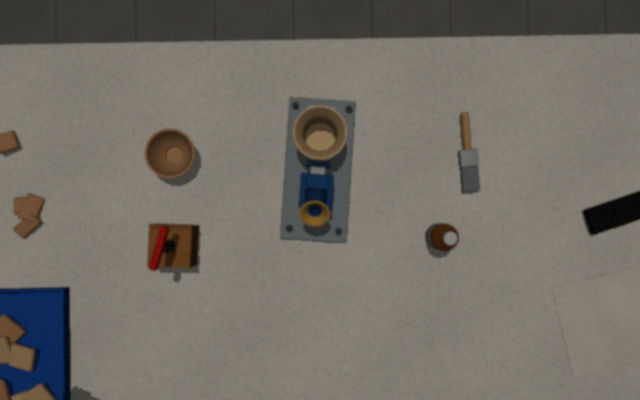

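View pics/wrist0.png

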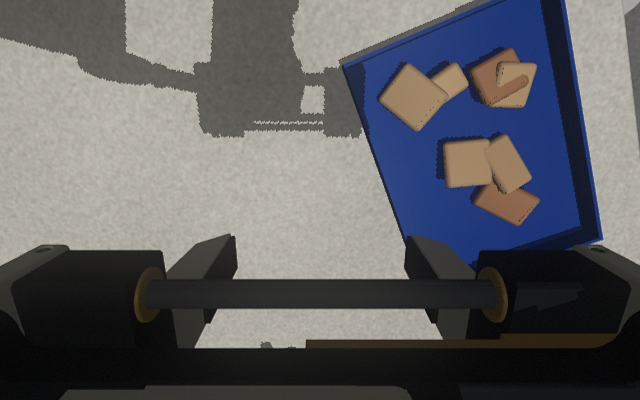

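```bash
cat > h.py <<'E'
import numpy as np, cv2
def K(c):
    f=200/np.tan(np.radians(c["fovy"]/2)); return f,c["cx"],c["cy"]
def ray(c,px):
    f,cx,cy=K(c); R=np.array(c["R"]);t=np.array(c["t"])
    d=R.T@np.array([(px[0]-cx)/f,(px[1]-cy)/f,1]); return -R.T@t,d/np.linalg.norm(d)
def plane(c,px,z):
    o,d=ray(c,px); return o+d*(z-o[2])/d[2]
def tri(obs):
    A=np.zeros((3,3));b=np.zeros(3)
    for c,p in obs:
        o,d=ray(c,p);M=np.eye(3)-np.outer(d,d);A+=M;b+=M@o
    return np.linalg.solve(A,b)
def proj(c,X):
    f,cx,cy=K(c); p=np.array(c["R"])@np.array(X)+np.array(c["t"]); return np.array([f*p[0]/p[2]+cx,f*p[1]/p[2]+cy])
def blobs(m,mn=30):
    n,l,s,ce=cv2.connectedComponentsWithStats(m.astype(np.uint8)); 
    return [(l==i,s[i],ce[i]) for i in range(1,n) if s[i][4]>=mn]
E
python3 - <<'E'
from cell import robot
from h import *
T=robot.read_camera("top");S=robot.read_camera("side")
for n,c in(("top",T),("side",S)):
    hsv=cv2.cvtColor(c["frame"],cv2.COLOR_RGB2HSV).astype(int);H,s,V=hsv[...,0],hsv[...,1],hsv[...,2]
    masks=dict(red=((H<6)|(H>175))&(s>190)&(V>110),brass=(H>15)&(H<26)&(s>150)&(V>60),blue=(H>105)&(H<125)&(s>150)&(V>40),wood=(H>5)&(H<16)&(s>140)&(V>60),grey=(H>95)&(H<120)&(s>15)&(s<110)&(V>60)&(V<150))
    for k,m in masks.items():
        for b,st,ce in blobs(m,60):
            pts=np.argwhere(b)[:,::-1].astype(np.float32)
            print(n,k,st[4],ce.round(1),[np.round(v,1) for v in cv2.minAreaRect(pts)], np.round(plane(c,ce,{'red':.149,'brass':.115}.get(k,.07)),4))
    x0,y0,x1,y1=(140,90,370,280) if n=="top" else (220,130,410,260)
    cv2.imwrite(f"pics/{n}z.png",cv2.resize(c["frame"][y0:y1,x0:x1,::-1],None,fx=3.4 if n=="top" else 4,fy=3.4 if n=="top" else 4,interpolation=cv2.INTER_CUBIC))
E
```

```text
top red 181 [157.2 248.1] [array([157.1, 248. ]), array([ 4.4, 41.8]), np.float64(15.9)] [0.4901 0.3055 0.149 ]
top brass 362 [314.4 215.1] [array([314.5, 213.6]), array([24.6, 27.4]), np.float64(83.7)] [ 0.5479 -0.0035  0.115 ]
top blue 656 [316.3 187.1] [array([316.1, 190. ]), array([31.7, 32. ]), np.float64(4.1)] [ 0.6072 -0.0084  0.07  ]
top blue 5080 [ 37.6 337.5] [array([ 32., 344.]), array([ 64., 110.]), np.float64(0.0)] [0.3045 0.5815 0.07  ]
top wood 397 [165.9 149.7] [array([167.6, 150.3]), array([28. , 44.6]), np.float64(54.3)] [0.6935 0.3089 0.07  ]
top wood 71 [170.5 170.7] [array([169.9, 170.7]), array([ 9.5, 15.2]), np.float64(71.6)] [0.6486 0.2999 0.07  ]
top wood 996 [173.6 243.1] [array([169.7, 245.5]), array([41.9, 41.5]), np.float64(2.9)] [0.4952 0.2954 0.07  ]
top wood 100 [444.4 228.8] [array([444.4, 228.5]), array([ 9. , 19.8]), np.float64(78.7)] [ 0.5125 -0.2792  0.07  ]
top wood 80 [162.2 260.1] [array([161.5, 259.5]), array([13.,  7.]), np.float64(90.0)] [0.46   0.3197 0.07  ]
top grey 83 [299.8 187.9] [array([300.9, 188.8]), array([ 7.9, 36.6]), np.float64(
[... 256 characters left out ...]
07  ]
side blue 312 [320.1 210.3] [array([321.9, 210.4]), array([26.7, 17.8]), np.float64(7.4)] [0.6058 0.0032 0.07  ]
side wood 243 [250.4 175.8] [array([250.7, 175. ]), array([11.7, 27.7]), np.float64(81.3)] [0.4841 0.2918 0.07  ]
side wood 244 [326.7 284.6] [array([326.2, 284.7]), array([14.8, 19.8]), np.float64(84.8)] [ 0.4984 -0.2822  0.07  ]
side grey 236 [171.1 159.1] [array([167.1, 162.1]), array([32.3, 88.1]), np.float64(82.6)] [0.2621 0.5339 0.07  ]
side grey 1323 [328.8 236.7] [array([336.7, 228.6]), array([ 32. , 116.9]), np.float64(78.7)] [ 0.5753 -0.1227  0.07  ]
side grey 525 [400.  307.1] [array([400. , 308.1]), array([16.9, 41.1]), np.float64(66.8)] [ 0.6045 -0.3998  0.07  ]
```

View pics/topz.png

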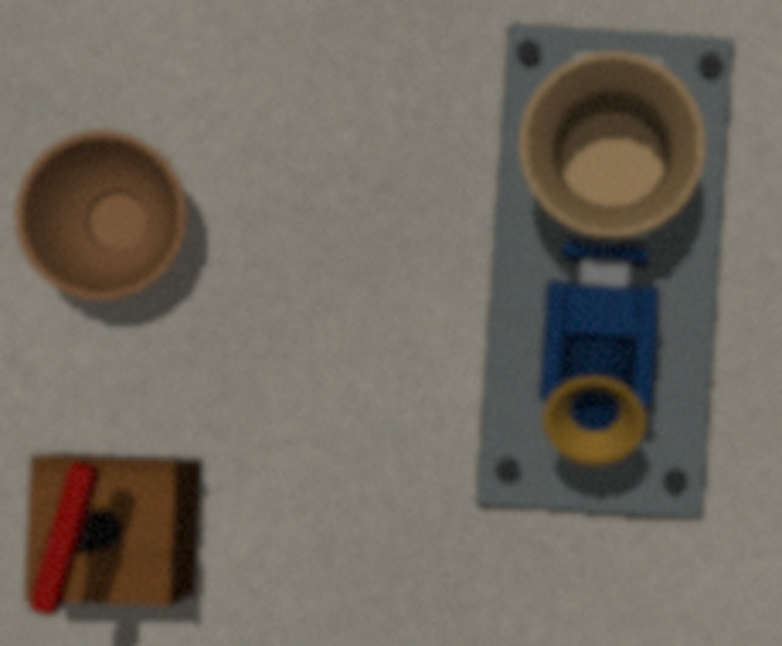

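View pics/sidez.png

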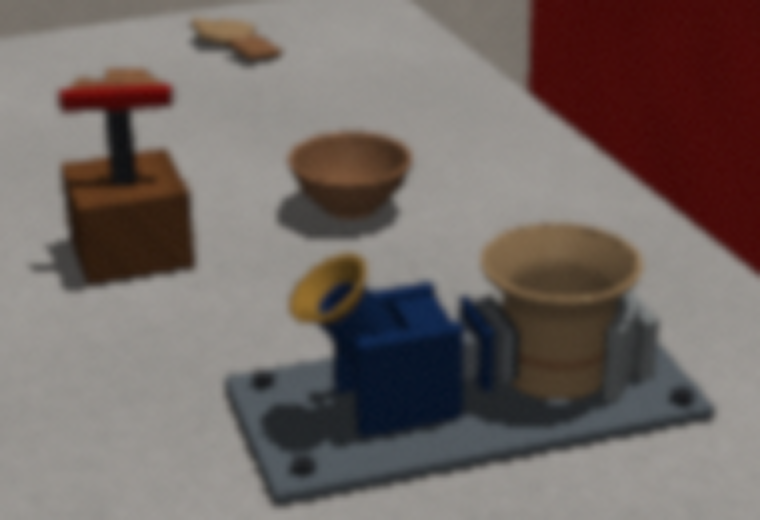

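```bash
python3 - <<'E'
from cell import robot
from h import *
T=robot.read_camera("top");S=robot.read_camera("side")
z=lambda p:(p[0]/3.4+140,p[1]/3.4+90)
C=[plane(T,z(p),.012) for p in [(508,24),(733,40),(703,518),(478,505)]]
o=np.mean(C,0);print("plate",np.round(C,4),o); ax=(C[0]+C[1]-C[2]-C[3])/2;print(np.linalg.norm(ax),np.linalg.norm(C[0]-C[1]))
ay=(C[0]+C[3]-C[1]-C[2])/2
a=np.arctan2(ax[1],ax[0]);b=np.arctan2(-ay[0],ay[1]);print("yaw",a,b)
u=np.array([np.cos(a),np.sin(a),0]);print("mouth from plate",o-.1*u, "pot", o+.069*u)
print("mouth top ellipse",plane(T,z((595,420)),.115))
print("mouth tri",tri([(T,z((595,420))),(S,(220+329/4,130+288/4))]))
B=[plane(T,z(p),.149) for p in [(82,464),(44,610)]];print("bar",B,np.mean(B,0),np.linalg.norm(B[0]-B[1]),np.arctan2(*(B[0]-B[1])[[1,0]]))
print("bar tri",tri([(T,z((63,537))),(S,(220+116/4,130+96/4))]))
print("bar ends tri",tri([(T,z((82,464))),(S,(220+172/4,130+93/4))]),tri([(T,z((44,610))),(S,(220+60/4,130+98/4))]))
P=[plane(T,z(p),.07) for p in [(32,455),(178,460),(172,605),(26,603)]];print("stand",np.mean(P,0))
E
```

```text
plate [[ 0.8141  0.0478  0.012 ]
 [ 0.8007 -0.1009  0.012 ]
 [ 0.4852 -0.0737  0.012 ]
 [ 0.4971  0.0738  0.012 ]] [ 0.64927509 -0.01325108  0.012     ]
0.31736101389403093 0.1492601063903
yaw -0.08404688933663888 -0.08538725382544624
mouth from plate [ 0.54962808 -0.00485629  0.012     ] pot [ 0.71803153 -0.0190435   0.012     ]
mouth top ellipse [ 0.55102747 -0.00472462  0.115     ]
mouth tri [ 0.55096069 -0.00468912  0.11326942]
bar [array([0.53216067, 0.29139661, 0.149     ]), array([0.44874739, 0.31428329, 0.149     ])] [0.49045403 0.30283995 0.149     ] 0.08649609888577357 -0.2677867854994148
bar tri [0.48973426 0.30578352 0.13961317]
bar ends tri [0.53212141 0.29418651 0.13945318] [0.4476476  0.31700641 0.1407418 ]
stand [0.48915784 0.30300155 0.07      ]
```

```bash
cat >> h.py <<'E'
def tw(s,target):
    "world target TCP -> tool-axis shift"
    from scipy.spatial.transform import Rotation as Ro
    R=Ro.from_euler('xyz',s["tool_rot"]).as_matrix(); return R.T@(np.array(target)-s["tool_pos"])
E
python3 - <<'E'
from cell import robot
from h import *
s=robot.observe();print(s["tool_pos"],s["tool_rot"],tw(s,(.490,.3035,.19)))
E
```

```text
[0.19701505 0.48655813 0.22657043] [-3.14129174e+00 -2.79669318e-05  2.75678931e+00] [-0.34027644 -0.05968073  0.03657887]
```

Call:
step_arm:
  moves:
    - [[-0.034, -0.006, 0, 0], [-0.034, -0.006, 0, 0], [-0.034, -0.006, 0, 0], [-0.034, -0.006, 0, 0], [-0.034, -0.006, 0, 0], [-0.034, -0.006, 0, 0], [-0.034, -0.006, 0, 0], [-0.034, -0.006, 0, 0]]
  hand: 0.7

```text
time: 1.02
tool_pos: [0.4324, 0.3389, 0.2268]
tool_rot: [3.141, 0.0, 2.757]
contact_force: [0.4, -0.5, 0.6]
opening: 0.0641
```

Call:
step_arm:
  moves:
    - [[-0.034, -0.006, 0, 0], [-0.034, -0.006, 0.02, 0], [0, 0, 0.016, -0.06], [0, 0, 0, -0.057], [0, 0, 0, 0]]

```text
time: 1.43
tool_pos: [0.4896, 0.3025, 0.1893]
tool_rot: [-3.14, -0.002, 2.874]
contact_force: [0.9, 0.9, 0.1]
opening: 0.0646
```

```bash
python3 - <<'E'
from cell import robot
from h import *
s=robot.observe();print(s["time"],s["tool_pos"],s["tool_rot"],s["opening"],tw(s,(.490,.3035,.136)))
for n in ["wrist","top"]:
    c=robot.read_camera(n);cv2.imwrite(f"pics/{n}1.png",c["frame"][:,:,::-1])
    for z in (.149,):
        print(n,proj(c,(.490,.303,z)),proj(c,(.532,.2925,z)),proj(c,(.448,.3145,z)))
E
```

```text
1.4333 [0.48962777 0.30250462 0.18931735] [-3.13990426e+00 -2.24494710e-03  2.87434388e+00] 0.06460870730050122 [-0.00021585  0.00114836  0.05331514]
wrist [322.45416235 225.33438732] [323.72390089 282.36759737] [322.56179541 160.75587729]
top [158.45768238 248.14727913] [163.55364297 226.56522958] [152.83478742 269.7976787 ]
```

View pics/wrist1.png

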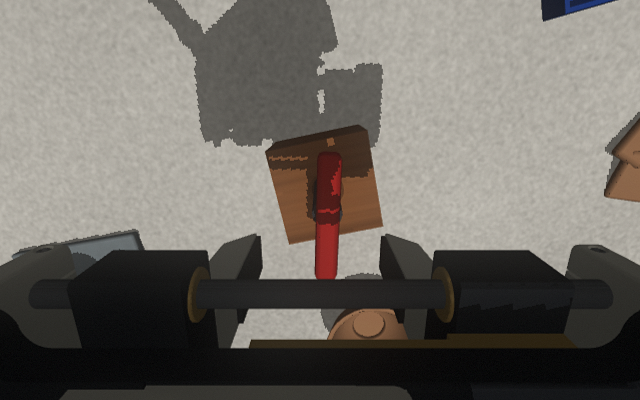

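Call:
step_arm:
  moves:
    - [[0, 0.002, 0.02, 0.03], [0, 0, 0.02, 0], [0, 0, 0.0135, 0], [0, 0, 0, 0]]

```text
time: 1.87
tool_pos: [0.4886, 0.3052, 0.1352]
tool_rot: [-3.139, -0.003, 2.843]
contact_force: [-1.2, 0.0, 0.1]
opening: 0.0645
```

Call:
step_arm:
  moves:
    - [[0, 0, 0, 0], [0, 0, 0, 0], [0, 0, 0, 0], [0, 0, 0, 0], [0, 0, 0, 0], [0, 0, 0, 0]]
  hand: 0
  force: 25

```text
time: 2.37
tool_pos: [0.4904, 0.3054, 0.1378]
tool_rot: [3.141, 0.001, 2.844]
contact_force: [0.5, 0.2, 0.5]
opening: 0.0289
```

```bash
python3 - <<'E'
from cell import robot
from h import *
s=robot.observe();print(s["time"],s["tool_pos"],s["tool_rot"],s["opening"],s["contact_force"],s["torque"])
for n in ["wrist","side"]:
    c=robot.read_camera(n);cv2.imwrite(f"pics/{n}2.png",c["frame"][:,:,::-1] if n=="wrist" else cv2.resize(c["frame"][80:240,180:420,::-1],None,fx=3,fy=3))
E
```

```text
2.3667 [0.49038879 0.30539989 0.13777317] [3.14094033e+00 6.80975201e-04 2.84363773e+00] 0.028872472338208992 [0.52391774 0.21234645 0.51101594] [-0.03674273 -0.00601041  0.03195185]
```

View pics/wrist2.png

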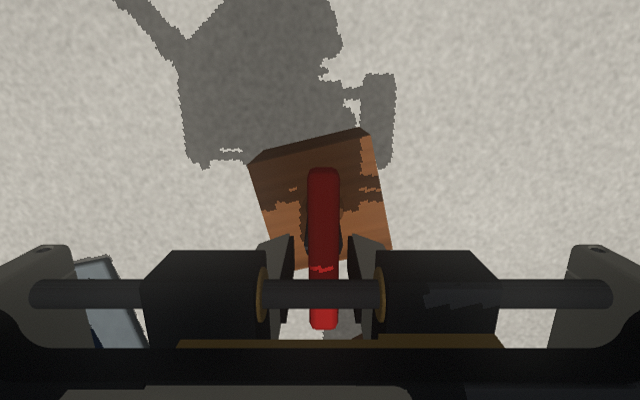

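View pics/side2.png

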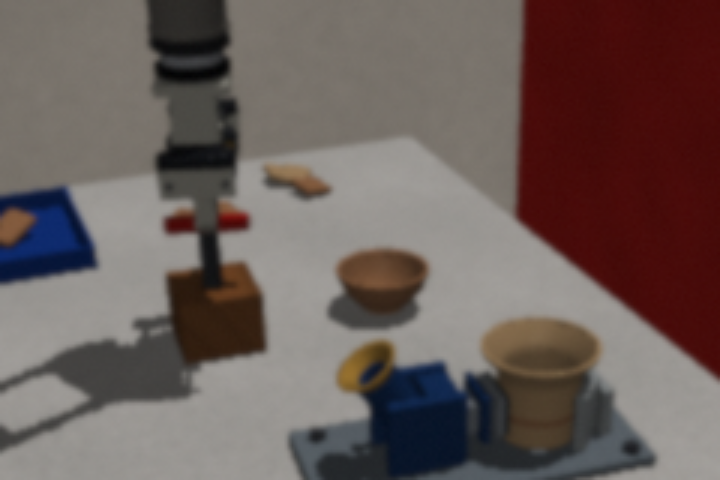

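Call:
step_arm:
  moves:
    - [[0, 0, 0.001, 0], [0, 0, 0, 0], [0, 0, 0, 0], [0, 0, 0, 0]]

```text
time: 2.8
tool_pos: [0.4906, 0.3055, 0.1368]
tool_rot: [3.141, 0.001, 2.844]
contact_force: [0.5, -0.1, 5.3]
opening: 0.0158
```

Call:
step_arm:
  moves:
    - [[0, 0, 0, 0], [0, 0, 0, 0], [0, 0, 0, 0]]

```text
time: 3.05
tool_pos: [0.4906, 0.3055, 0.1368]
tool_rot: [3.141, 0.001, 2.844]
contact_force: [-0.4, 0.7, 4.8]
opening: 0.0156
```

Call:
step_arm:
  moves:
    - [[0, 0, -0.012, 0], [0, 0, -0.013, 0], [0, 0, -0.013, 0], [0, 0, -0.012, 0], [0, 0, 0, 0], [0, 0, 0, 0]]

```text
time: 3.55
tool_pos: [0.49, 0.3052, 0.1857]
tool_rot: [-3.141, -0.0, 2.844]
contact_force: [-0.5, -0.2, -3.1]
opening: 0.0157
```

```bash
python3 - <<'E'
from cell import robot
from h import *
s=robot.observe();print(s["time"],s["tool_pos"],s["tool_rot"],s["opening"],s["contact_force"],s["torque"])
for n in ["wrist","side"]:
    c=robot.read_camera(n);cv2.imwrite(f"pics/{n}3.png",c["frame"][:,:,::-1] if n=="wrist" else cv2.resize(c["frame"][80:240,180:420,::-1],None,fx=3,fy=3))
E
```

```text
3.55 [0.49001822 0.30520968 0.1857327 ] [-3.14133845e+00 -3.08209652e-04  2.84377699e+00] 0.01572298380222481 [-0.49964571 -0.19115057 -3.05183818] [ 0.00140242 -0.00114388 -0.01354698]
```

View pics/side3.png

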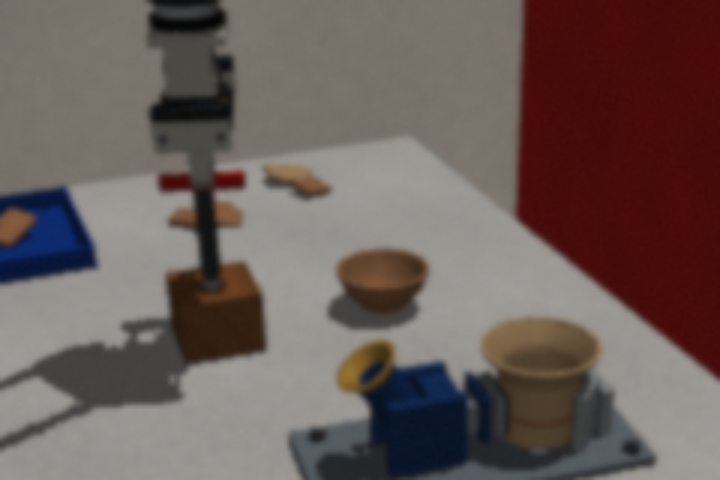

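Call:
step_arm:
  moves:
    - [[0.017, 0, 0.0005, 0], [0.01, 0, 0.0015, 0], [0.01, 0, 0.0025, 0], [0.0095, 0, 0.0035, 0], [0.0095, 0, 0.0045, 0], [0.0085, 0, 0.005, 0], [0.008, 0, 0.006, 0], [0, 0, 0, 0]]

```text
time: 4.32
tool_pos: [0.4187, 0.3269, 0.1615]
tool_rot: [-3.14, -0.002, 2.845]
contact_force: [0.8, 2.0, -0.4]
opening: 0.0158
```

```bash
python3 - <<'E'
from cell import robot
from h import *
s=robot.observe();print(s["time"],s["tool_pos"],s["tool_rot"],s["opening"],s["contact_force"],s["torque"])
for n in ["wrist","side"]:
    c=robot.read_camera(n);cv2.imwrite(f"pics/{n}4.png",c["frame"][:,:,::-1] if n=="wrist" else cv2.resize(c["frame"][80:240,180:420,::-1],None,fx=3,fy=3))
E
```

```text
4.3167 [0.41868012 0.3269052  0.16149204] [-3.14017767e+00 -2.26009749e-03  2.84496837e+00] 0.015784102187752863 [ 0.80194208  1.97004793 -0.38558667] [ 0.14022    -0.25331726  0.05158672]
```

View pics/side4.png

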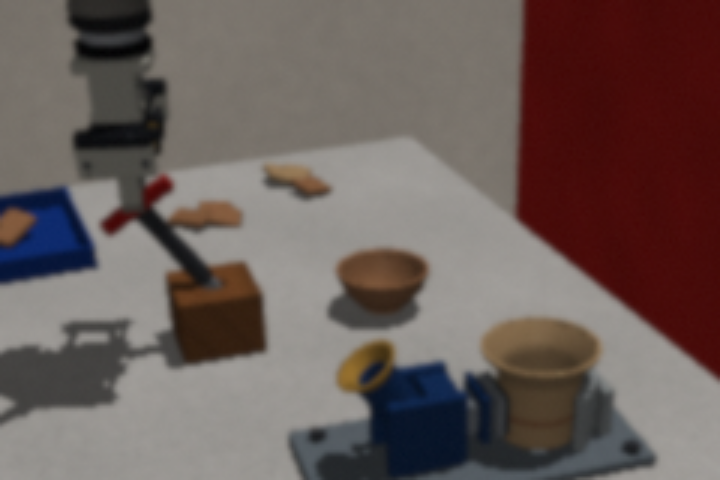

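View pics/wrist4.png

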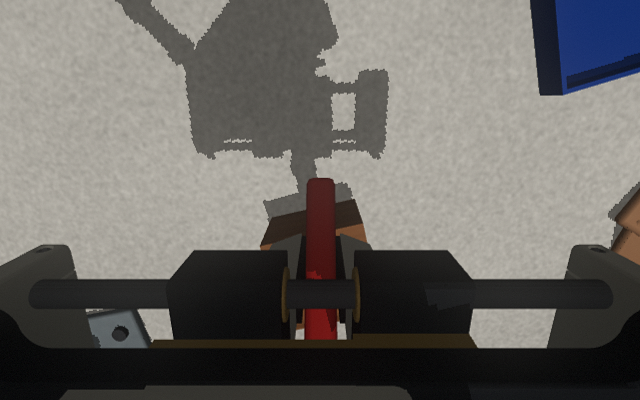

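Call:
step_arm:
  moves:
    - [[0.007, 0, -0.01, 0], [0.007, 0, -0.01, 0], [0, 0, -0.02, 0], [0, 0, -0.03, 0], [0, 0, -0.03, 0], [0, 0, 0, 0], [0, 0, 0, 0]]

```text
time: 5.0
tool_pos: [0.4077, 0.3312, 0.2652]
tool_rot: [3.138, 0.003, 2.844]
contact_force: [-0.0, 0.3, -3.7]
opening: 0.016
```

```bash
python3 - <<'E'
from cell import robot
from h import *
s=robot.observe();print(s["time"],s["tool_pos"],s["tool_rot"],s["opening"],s["contact_force"],s["torque"])
for n in ["side","top"]:
    c=robot.read_camera(n);cv2.imwrite(f"pics/{n}5.png",cv2.resize(c["frame"][60:220,150:350,::-1],None,fx=4,fy=3.75) if n=="side" else cv2.resize(c["frame"][190:350,80:280,::-1],None,fx=4,fy=3.75))
E
```

```text
5.0 [0.40773064 0.33117989 0.26521417] [3.13812488e+00 2.81217928e-03 2.84375674e+00] 0.016042368006525094 [-0.02204376  0.34961232 -3.72620877] [-0.04403712  0.05038657  0.04405949]
```

View pics/side5.png

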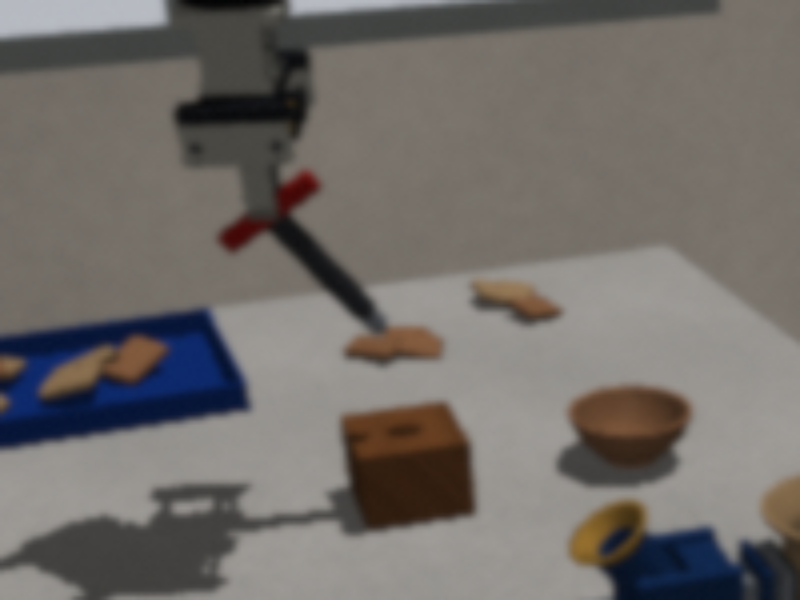

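View pics/top5.png

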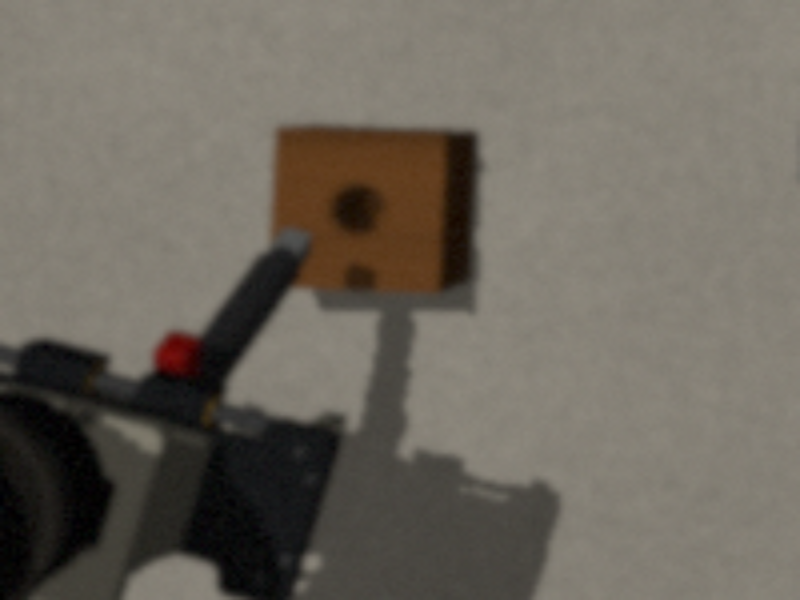

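```bash
python3 - <<'E'
from cell import robot
from h import *
s=robot.observe()
T=robot.read_camera("top");S=robot.read_camera("side")
tip=tri([(S,(150+381/4,60+328/3.75)),(T,(80+299/4,190+234/3.75))]);print("tip",tip)
tp=s["tool_pos"];psi=s["tool_rot"][2];x=np.array([np.cos(psi),np.sin(psi),0]);y=np.array([np.sin(psi),-np.cos(psi),0])
# bar plane: through TCP, normal y
for p in [(232,242),(308,182),(378,327),(270,212)]:
    o,d=ray(S,(150+p[0]/4,60+p[1]/3.75));X=o+d*(((tp-o)@y)/(d@y));print(p,(X-tp)@x,X[2]-tp[2])
print("tip tool",(tip-tp)@x,(tip-tp)@y,tip[2]-tp[2])
E
```

```text
tip [0.4813925  0.30639222 0.1629122 ]
(232, 242) 0.02703475132538048 -0.02024061115311565
(308, 182) -0.035113396592877294 0.026855644713603244
(378, 327) -0.07469819924269076 -0.0985901675302972
(270, 212) -0.004265782220940741 0.0034791292742462065
tip tool -0.07846496282969413 -0.001040746559654351 -0.09937062329734445
```

Call:
step_arm:
  moves:
    - [[0, 0, -0.005, -0.1], [0, 0, -0.005, -0.113], [0, 0.04, 0, 0], [0, 0.04, 0, 0], [0, 0.04, 0, 0], [0, 0.04, 0, 0], [0, 0.04, 0, 0], [0, 0, 0, 0]]

```text
time: 5.87
tool_pos: [0.4231, 0.5359, 0.2674]
tool_rot: [-3.14, -0.005, 3.061]
contact_force: [-0.4, -0.5, -4.5]
opening: 0.0154
```

```bash
python3 - <<'E'
from cell import robot
from h import *
s=robot.observe();print(s["time"],s["tool_pos"],s["tool_rot"],tw(s,(.4586,.003,.2362)))
E
```

```text
5.8667 [0.42308412 0.53593996 0.26741627] [-3.14024688 -0.00451113  3.06104396] [-0.07842197 -0.52831234  0.03157383]
```

Call:
step_arm:
  moves:
    - [[-0.006, -0.041, 0, 0], [-0.006, -0.041, 0, 0], [-0.006, -0.041, 0, 0], [-0.006, -0.041, 0, 0], [-0.006, -0.041, 0, 0], [-0.006, -0.041, 0, 0], [-0.006, -0.041, 0, 0], [-0.006, -0.041, 0, 0]]

```text
time: 6.53
tool_pos: [0.4435, 0.1971, 0.2716]
tool_rot: [-3.141, -0.002, 3.057]
contact_force: [0.9, 0.5, -1.5]
opening: 0.0159
```

Call:
step_arm:
  moves:
    - [[-0.006, -0.04, 0, 0], [-0.006, -0.04, 0, 0], [-0.006, -0.04, 0, 0], [-0.006, -0.04, 0, 0], [-0.006, -0.03, 0, 0], [0, -0.01, 0, 0], [0, 0, 0, 0]]

```text
time: 7.12
tool_pos: [0.4569, -0.0049, 0.2717]
tool_rot: [-3.141, -0.002, 3.053]
contact_force: [-0.7, 0.8, -1.7]
opening: 0.0157
```

```bash
python3 - <<'E'
from cell import robot
from h import *
s=robot.observe();print(s["time"],s["tool_pos"],s["tool_rot"],s["qpos"],tw(s,(.4586,.003,.2362)))
for n in ["side","top"]:
    c=robot.read_camera(n);cv2.imwrite(f"pics/{n}6.png",cv2.resize(c["frame"][110:250,220:400,::-1],None,fx=4,fy=4) if n=="side" else cv2.resize(c["frame"][150:300,230:400,::-1],None,fx=4,fy=4))
E
```

```text
7.1167 [ 0.45692571 -0.00490884  0.27172409] [-3.14139200e+00 -2.29222277e-03  3.05282047e+00] [-1.78440468e-01  1.82596207e-01  1.61559613e+00 -4.15598472e-04
  1.34566538e+00 -1.66037161e+00] [-0.00104796  0.00803326  0.03552017]
```

View pics/side6.png

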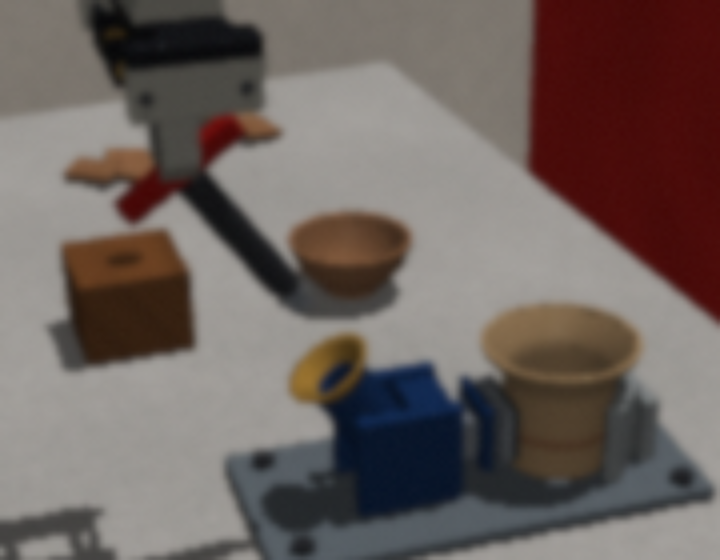

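View pics/top6.png

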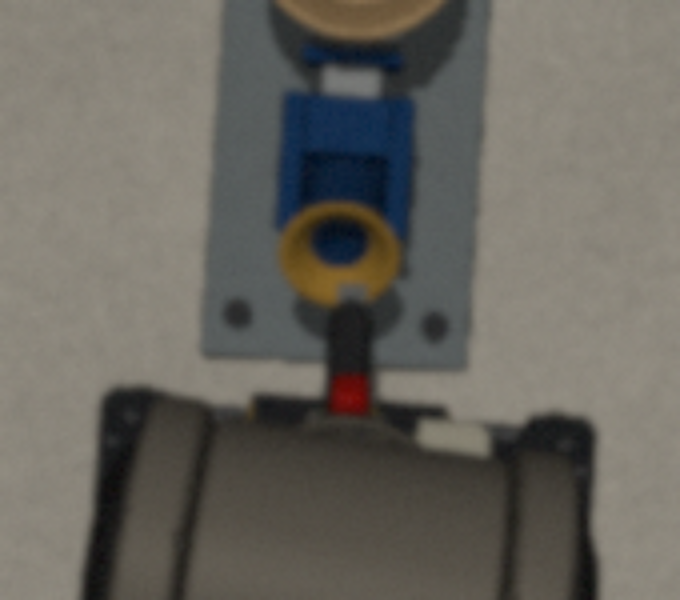

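```bash
python3 - <<'E'
from cell import robot
from h import *
s=robot.observe()
T=robot.read_camera("top");S=robot.read_camera("side")
tip=tri([(S,(220+291/4,110+293/4)),(T,(230+350/4,150+287/4))]);print("tip",tip)
tp=s["tool_pos"];psi=s["tool_rot"][2];x=np.array([np.cos(psi),np.sin(psi),0]);y=np.array([np.sin(psi),-np.cos(psi),0])
for p in [(130,210),(233,127),(291,293)]:
    o,d=ray(S,(220+p[0]/4,110+p[1]/4));X=o+d*(((tp-o)@y)/(d@y));print(p,(X-tp)@x,X[2]-tp[2])
print("tip tool",(tip-tp)@x,(tip-tp)@y,tip[2]-tp[2])
m=np.array([.5505,-.0048,.1145]);print(proj(T,m)-[230,150],proj(S,m)-[220,110])
E
```

```text
tip [ 0.5305368  -0.00795638  0.17512704]
(130, 210) 0.02818750835366228 -0.02387789671071039
(233, 127) -0.03743641126344392 0.02060920987675735
(291, 293) -0.06861836755847893 -0.09582394249580634
tip tool -0.07375433735614785 0.00072754097122591 -0.09690785202732188
[85.04402409 63.78773078] [82.1182608  91.65111594]
```

Call:
step_arm:
  moves:
    - [[-0.003, 0.0075, 0.012, -0.004], [0, 0, 0.012, 0], [0, 0, 0.013, 0], [0, 0, 0, 0], [-0.0053, 0, 0.0085, 0], [-0.0053, 0, 0.0085, 0], [-0.0026, 0, 0.0043, 0], [0, 0, 0, 0]]

```text
time: 7.98
tool_pos: [0.4745, 0.0036, 0.2134]
tool_rot: [3.141, -0.001, 3.061]
contact_force: [0.0, -0.0, -3.6]
opening: 0.0158
```

```bash
python3 - <<'E'
from cell import robot
from h import *
s=robot.observe();print(s["time"],s["tool_pos"],s["tool_rot"],s["contact_force"])
for n in ["side","top"]:
    c=robot.read_camera(n);cv2.imwrite(f"pics/{n}7.png",cv2.resize(c["frame"][110:250,220:400,::-1],None,fx=4,fy=4) if n=="side" else cv2.resize(c["frame"][150:300,230:400,::-1],None,fx=4,fy=4))
E
```

```text
7.9833 [0.47451909 0.00357134 0.21337892] [ 3.14135843e+00 -1.41547782e-03  3.06100741e+00] [ 0.01114322 -0.04930831 -3.55040848]
```

View pics/side7.png

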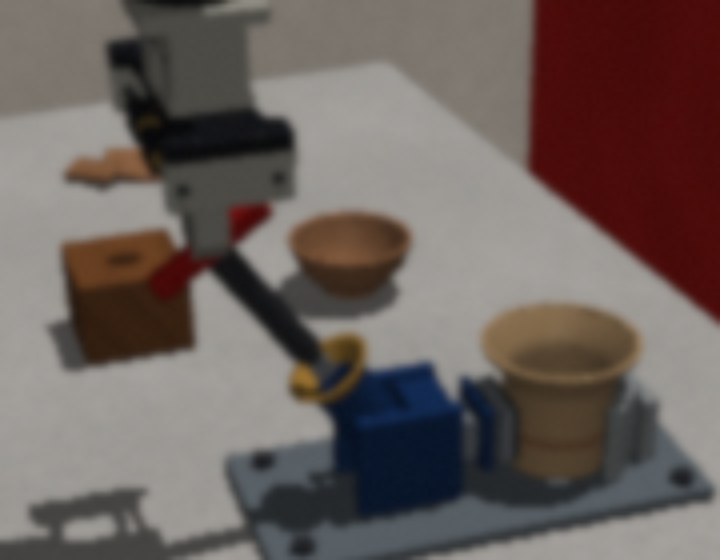

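View pics/top7.png

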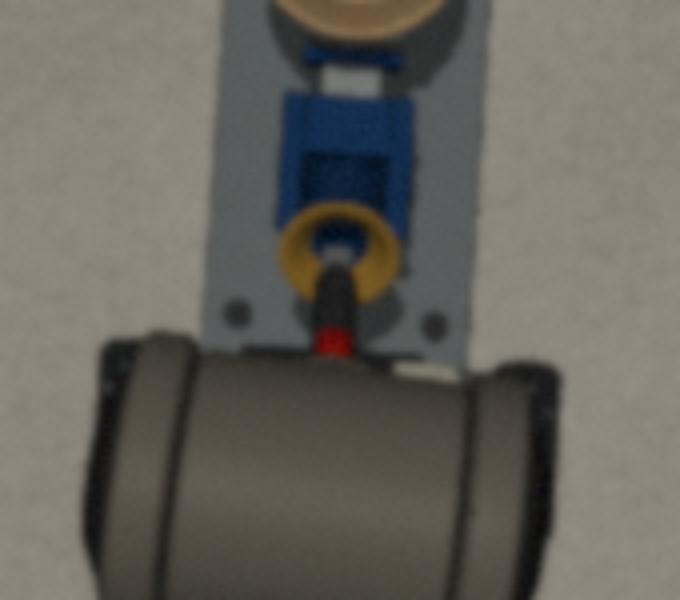

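Call:
step_arm:
  moves:
    - [[-0.0053, -0.001, 0.0085, 0], [-0.0053, 0, 0.0085, 0], [-0.003, 0, 0.0037, 0], [-0.0039, 0, 0.0034, 0], [0, 0, 0, 0]]

```text
time: 8.5
tool_pos: [0.4919, 0.0009, 0.1893]
tool_rot: [3.141, -0.001, 3.061]
contact_force: [0.6, -0.2, -1.6]
opening: 0.0156
```

Call:
step_arm:
  moves:
    - [[-0.0039, 0, 0.0035, 0], [-0.0039, 0, 0.0035, 0], [-0.0039, 0, 0.0035, 0], [-0.0039, 0, 0.0035, 0], [0, 0, 0, 0]]

```text
time: 8.92
tool_pos: [0.5071, -0.0002, 0.1752]
tool_rot: [3.141, -0.002, 3.061]
contact_force: [-1.0, 0.7, -2.8]
opening: 0.0156
```

```bash
python3 - <<'E'
from cell import robot
from h import *
s=robot.observe();print(s["time"],s["tool_pos"],s["tool_rot"],s["contact_force"],s["torque"])
for n in ["side","top"]:
    c=robot.read_camera(n);cv2.imwrite(f"pics/{n}8.png",cv2.resize(c["frame"][110:250,220:400,::-1],None,fx=4,fy=4) if n=="side" else cv2.resize(c["frame"][150:300,230:400,::-1],None,fx=4,fy=4))
E
```

```text
8.9167 [ 5.07148894e-01 -2.04891893e-04  1.75246248e-01] [ 3.14132605e+00 -1.77500147e-03  3.06076775e+00] [-1.03642606  0.68777711 -2.83297917] [0.04738921 0.3055945  0.02055615]
```

View pics/side8.png

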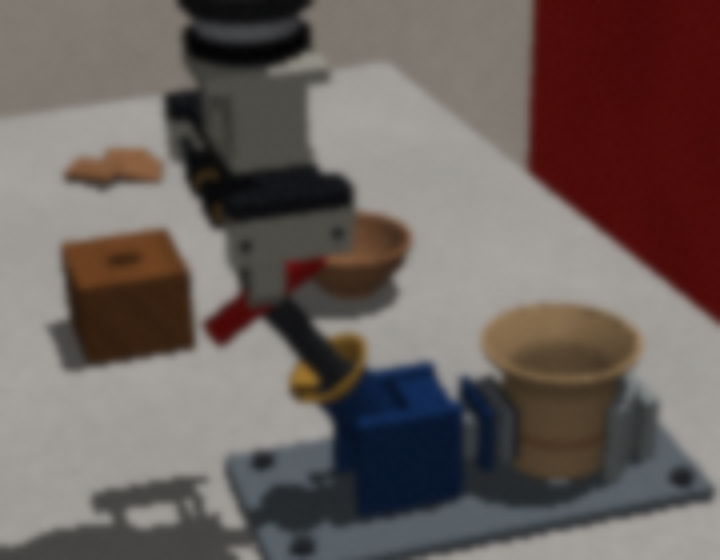

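Call:
step_arm:
  moves:
    - [[-0.0011, 0, 0.0017, 0], [-0.0011, 0, 0.0017, 0], [0, 0, 0, 0]]

```text
time: 9.27
tool_pos: [0.509, -0.0004, 0.1729]
tool_rot: [3.142, -0.001, 3.061]
contact_force: [-3.6, 0.7, -0.9]
opening: 0.0157
```

Call:
step_arm:
  moves:
    - [[0.0005, 0, -0.001, 0], [0, 0, 0, 0], [0, 0, 0, 0], [0, 0, 0, 0], [0, 0, 0, 0]]
  hand: 0.3

```text
time: 9.68
tool_pos: [0.5092, -0.0004, 0.1742]
tool_rot: [3.142, 0.001, 3.061]
contact_force: [-0.1, 0.6, 0.4]
opening: 0.0276
```

```bash
python3 - <<'E'
from cell import robot
from h import *
s=robot.observe();print(s["time"],s["tool_pos"],s["tool_rot"],s["contact_force"],s["torque"],s["opening"])
for n in ["side","wrist"]:
    c=robot.read_camera(n);cv2.imwrite(f"pics/{n}9.png",cv2.resize(c["frame"][110:250,220:400,::-1],None,fx=4,fy=4) if n=="side" else c["frame"][:,:,::-1])
E
```

```text
9.6833 [ 5.09236015e-01 -4.41070760e-04  1.74203968e-01] [3.14157804e+00 1.19211550e-03 3.06073909e+00] [-0.12869026  0.63926052  0.35761794] [ 0.08144624  0.04242397 -0.07393045] 0.027559246500699488
```

View pics/side9.png

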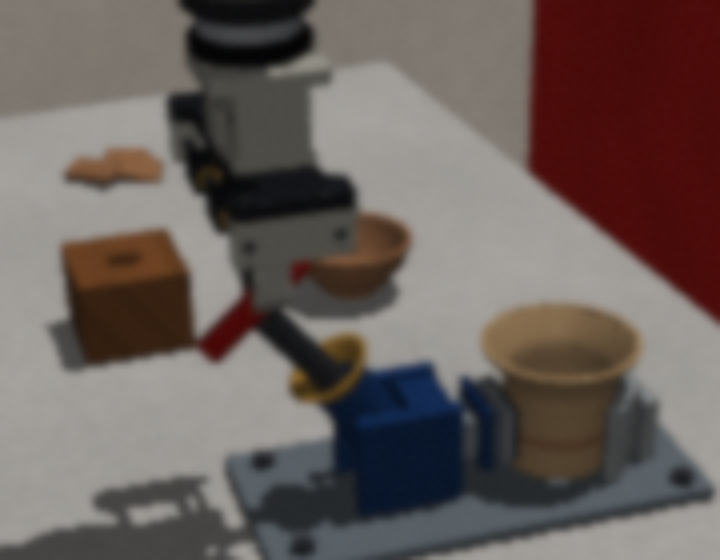

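View pics/wrist9.png

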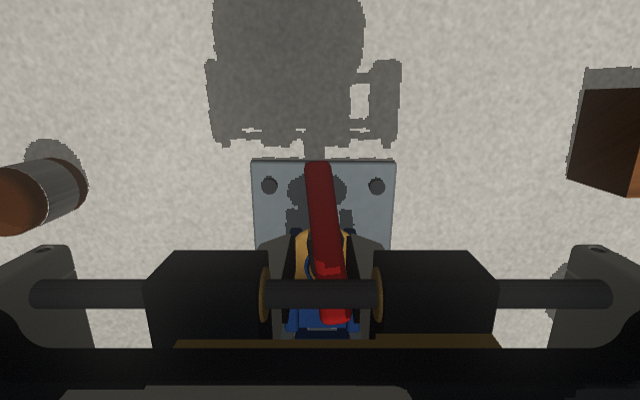

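```bash
cat >> h.py <<'E'
m=np.array([.5505,-.0048,.1145]);yc=-.085
u=np.array([np.cos(yc),np.sin(yc),0]);v=np.array([-np.sin(yc),np.cos(yc),0]);zz=np.array([0,0,1.])
t32=np.radians(32);a=-np.sin(t32)*u+np.cos(t32)*zz;L=-np.cos(t32)*u-np.sin(t32)*zz
def crank(phi,Lb=.061,r=.030,dn=.008):
    "bar-end point, TCP target dn below, yaw with tool x outward along projected bar"
    d=L*np.cos(phi)+v*np.sin(phi);P=m+Lb*a+r*d
    return P-dn*zz, np.arctan2(d[1],d[0])
def redbar(c,roi=None):
    hsv=cv2.cvtColor(c["frame"],cv2.COLOR_RGB2HSV).astype(int);H,s,V=hsv[...,0],hsv[...,1],hsv[...,2]
    mk=((H<6)|(H>174))&(s>170)&(V>60)
    if roi: 
        q=np.zeros_like(mk);q[roi[1]:roi[3],roi[0]:roi[2]]=True;mk&=q
    return mk
E
python3 - <<'E'
from cell import robot
from h import *
s=robot.observe();S=robot.read_camera("side");W=robot.read_camera("wrist")
tp=s["tool_pos"]
low=tri([(S,(220+208/4,110+352/4)),(W,(316,163))]);print("low end tri",low)
hi=tri([(S,(220+300/4,110+268/4)),(W,(334,318))]);print("hi",hi, (low+hi)/2, np.linalg.norm(low-hi))
d=low-hi;d/=np.linalg.norm(d);print(d,"phi",np.degrees(np.arctan2(d@v,d@L)),"off-axis",d@a)
print(tp,[crank(0,.073)[0]],crank(0)[1])
E
```

```text
low end tri [ 4.67917303e-01 -4.55185240e-04  1.41215138e-01]
hi [0.53797938 0.00364522 0.18785849] [0.50294834 0.00159502 0.16453681] 0.08426808092850192
[-0.83141887 -0.04865906 -0.55351148] phi -6.842024235411882 off-axis -0.03259925664502832
[ 5.09044394e-01 -3.93486042e-04  1.74067380e-01] [array([0.48660596, 0.00064411, 0.15250993])] 3.056592653589793
```

Call:
step_arm:
  moves:
    - [[0.01, 0, 0.006, -0.05], [0.01, 0, 0.009, -0.05], [0.01, 0, 0.009, 0], [0, 0, 0.006, 0], [0, 0, 0, 0]]

```text
time: 10.3
tool_pos: [0.4783, 0.0006, 0.143]
tool_rot: [3.141, -0.002, -3.123]
contact_force: [0.1, 0.3, -0.4]
opening: 0.0275
```

```bash
python3 - <<'E'
from cell import robot
from h import *
s=robot.observe();print(s["time"],s["tool_pos"],s["tool_rot"],s["contact_force"],s["torque"],s["opening"])
for n in ["side","wrist"]:
    c=robot.read_camera(n);cv2.imwrite(f"pics/{n}10.png",cv2.resize(c["frame"][110:250,220:400,::-1],None,fx=4,fy=4) if n=="side" else c["frame"][:,:,::-1])
E
```

```text
10.3 [0.47829327 0.00062766 0.14302082] [ 3.14118822e+00 -1.67340471e-03 -3.12287384e+00] [ 0.05265027  0.29367919 -0.36810276] [0.01018294 0.06436982 0.03435561] 0.02746729152745317
```

View pics/side10.png

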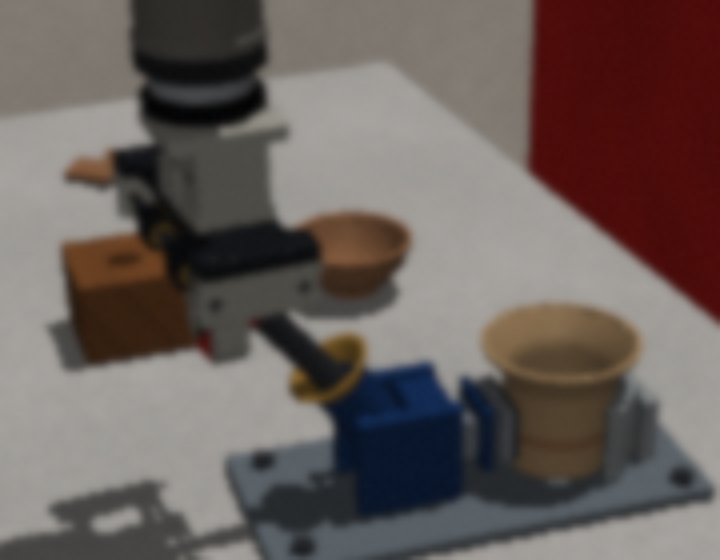

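View pics/wrist10.png

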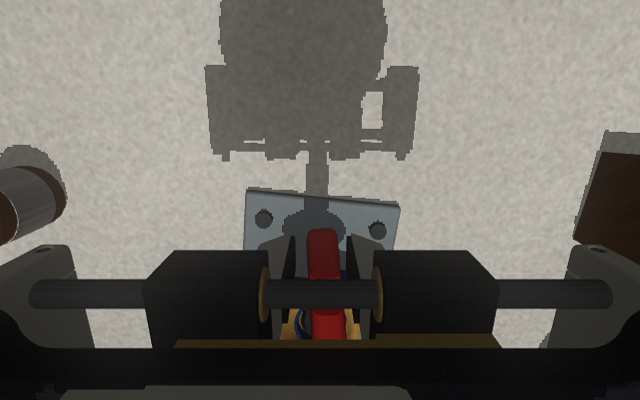

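```bash
cat >> h.py <<'E'
def plan(s,phis,Lb=.066,r=.030,dn=.008,sag=.009):
    p=s["tool_pos"].copy();psi=s["tool_rot"][2];rows=[]
    for ph in np.radians(phis):
        P,y=crank(ph,Lb,r,dn);P=P+sag*L
        x=np.array([np.cos(psi),np.sin(psi),0]);yy=np.array([np.sin(psi),-np.cos(psi),0]);d=P-p
        dy=(y-psi+np.pi)%(2*np.pi)-np.pi
        rows.append([round(float(d@x),4),round(float(d@yy),4),round(float(-d[2]),4),round(float(-dy),3)]);p=P;psi=y
    return rows
E
python3 - <<'E'
from cell import robot
from h import *
s=robot.observe()
for r in plan(s,[0,6,12,18,24,30,36,42]): print(r)
E
```

```text
[-0.0031, 0.0005, 0.0023, 0.104]
[-0.0001, 0.0031, -0.0001, 0.123]
[-0.0, 0.0031, -0.0003, 0.122]
[0.0001, 0.0031, -0.0004, 0.12]
[0.0002, 0.0031, -0.0006, 0.118]
[0.0002, 0.003, -0.0008, 0.114]
[0.0003, 0.003, -0.0009, 0.111]
[0.0003, 0.0029, -0.001, 0.107]
```

Call:
step_arm:
  moves:
    - [[-0.003, 0.0005, 0.002, 0.104], [0, 0.003, 0, 0.123], [0, 0.003, -0.0003, 0.122], [0, 0.003, -0.0004, 0.12], [0.0002, 0.003, -0.0006, 0.118], [0.0002, 0.003, -0.0008, 0.114], [0.0003, 0.003, -0.001, 0.11], [0.0003, 0.003, -0.001, 0.107]]

```text
time: 11.07
tool_pos: [0.4907, 0.0201, 0.1465]
tool_rot: [3.141, 0.001, 2.237]
contact_force: [-0.7, -0.5, -0.6]
opening: 0.0275
```

```bash
python3 - <<'E'
from cell import robot
from h import *
s=robot.observe();print(s["time"],s["tool_pos"],s["tool_rot"],s["contact_force"],s["torque"],s["opening"])
for n in ["side","wrist"]:
    c=robot.read_camera(n);cv2.imwrite(f"pics/{n}11.png",cv2.resize(c["frame"][110:250,220:400,::-1],None,fx=4,fy=4) if n=="side" else c["frame"][:,:,::-1])
print(crank(np.radians(42),.066)[0]+.009*L)
for r in plan(s,[48,54,60,66,72,78,84,90]): print(r)
E
```

```text
11.0667 [0.49071212 0.02013085 0.14652974] [3.14104211e+00 7.05097155e-04 2.23721212e+00] [-0.71539179 -0.5244939  -0.5772968 ] [-0.11856597  0.12875062 -0.02928165] 0.027450246818561334
[0.49091253 0.02042382 0.1458877 ]
[0.0004, 0.0032, -0.0005, 0.099]
[0.0003, 0.0028, -0.0013, 0.1]
[0.0003, 0.0028, -0.0014, 0.097]
[0.0002, 0.0028, -0.0015, 0.094]
[0.0002, 0.0027, -0.0016, 0.092]
[0.0001, 0.0027, -0.0016, 0.091]
[0.0, 0.0027, -0.0016, 0.089]
[-0.0001, 0.0027, -0.0017, 0.089]
```

View pics/side11.png

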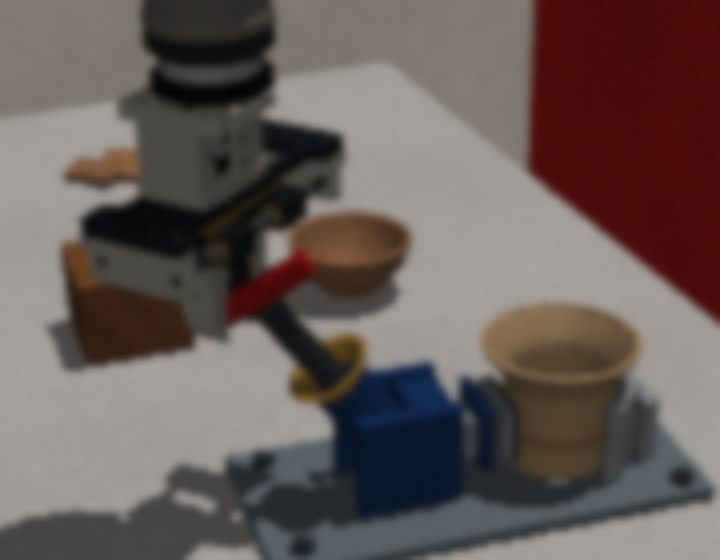

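View pics/wrist11.png

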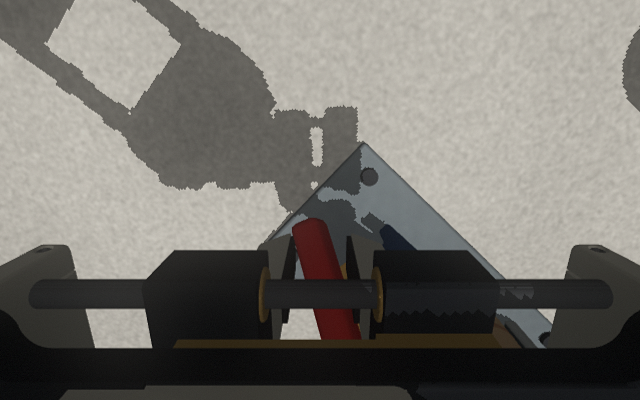

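Call:
step_arm:
  moves:
    - [[0.0004, 0.003, -0.0005, 0.099], [0.0003, 0.003, -0.0013, 0.1], [0.0003, 0.003, -0.0014, 0.097], [0, 0.003, -0.0015, 0.094], [0, 0, 0, 0]]

```text
time: 11.58
tool_pos: [0.5006, 0.0269, 0.1512]
tool_rot: [3.14, 0.0, 1.853]
contact_force: [-1.5, -0.4, -0.1]
opening: 0.0276
```

```bash
python3 - <<'E'
from cell import robot
from h import *
s=robot.observe();print(s["time"],s["tool_pos"],s["tool_rot"],s["contact_force"],s["torque"],s["opening"])
for n in ["side","wrist"]:
    c=robot.read_camera(n);cv2.imwrite(f"pics/{n}12.png",cv2.resize(c["frame"][110:250,220:400,::-1],None,fx=4,fy=4) if n=="side" else c["frame"][:,:,::-1])
print(crank(np.radians(66),.066)[0]+.009*L)
for r in plan(s,[72,78,84,90]): print(r)
E
```

```text
11.5833 [0.50057722 0.02691473 0.15121914] [3.14022636e+00 4.12021463e-04 1.85292459e+00] [-1.46837859 -0.38221446 -0.11946512] [-0.07436924  0.112504   -0.03454406] 0.02756774263574435
[0.50006285 0.02700318 0.15123577]
[0.0004, 0.0023, -0.0016, 0.098]
[0.0001, 0.0027, -0.0016, 0.091]
[0.0, 0.0027, -0.0016, 0.089]
[-0.0001, 0.0027, -0.0017, 0.089]
```

View pics/side12.png

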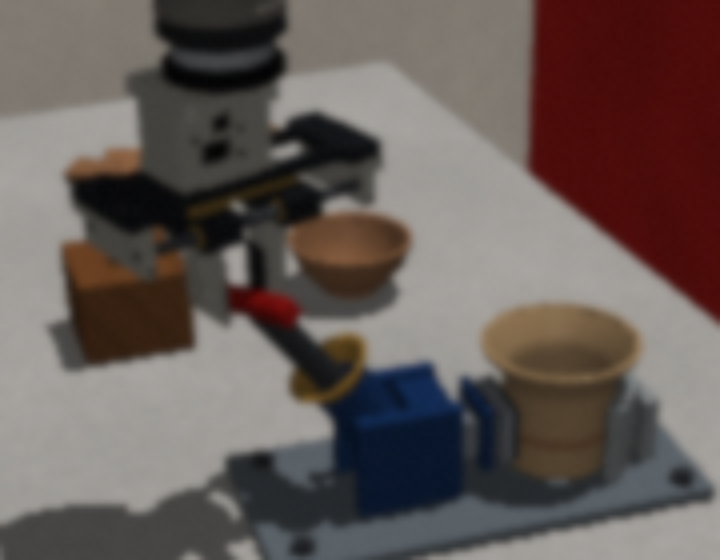

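View pics/wrist12.png

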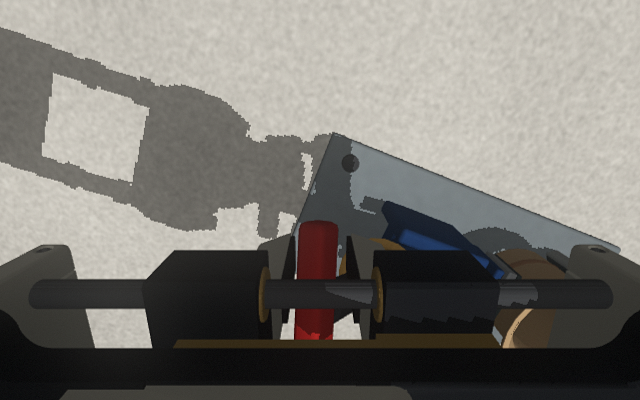

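```bash
cat >> h.py <<'E'
def show(S,W,phi,Lb,sag=0):
    ph=np.radians(phi);d=L*np.cos(ph)+v*np.sin(ph);C=m+Lb*a+sag*L
    f=lambda X:(((proj(S,X)-[220,110])*4).round(0).tolist())
    print(phi,Lb,sag,"ctr",f(C),"far",f(C-.045*d),"near",f(C+.045*d),"| W near top",proj(W,C+.045*d+.009*a).round(0),"W c",proj(W,C+.009*a).round(0))
E
python3 - <<'E'
from cell import robot
from h import *
S=robot.read_camera("side");W=robot.read_camera("wrist")
for p in (50,60,70,80):
    for l,sg in((.073,0),(.073,.008),(.061,0),(.061,.006)): show(S,W,p,l,sg)
E
```

```text
50 0.073 0 ctr [268.0, 292.0] far [319.0, 288.0] near [219.0, 296.0] | W near top [300. 245.] W c [321. 338.]
50 0.073 0.008 ctr [258.0, 300.0] far [308.0, 296.0] near [210.0, 303.0] | W near top [287. 237.] W c [308. 328.]
50 0.061 0 ctr [278.0, 305.0] far [329.0, 302.0] near [230.0, 308.0] | W near top [313. 240.] W c [333. 327.]
50 0.061 0.006 ctr [270.0, 310.0] far [321.0, 307.0] near [222.0, 313.0] | W near top [304. 235.] W c [324. 320.]
60 0.073 0 ctr [268.0, 292.0] far [312.0, 298.0] near [226.0, 287.0] | W near top [313. 244.] W c [321. 338.]
60 0.073 0.008 ctr [258.0, 300.0] far [302.0, 306.0] near [216.0, 294.0] | W near top [300. 235.] W c [308. 328.]
60 0.061 0 ctr [278.0, 305.0] far [323.0, 311.0] near [236.0, 299.0] | W near top [326. 239.] W c [333. 327.]
60 0.061 0.006 ctr [270.0, 310.0] far [315.0, 317.0] near [229.0, 305.0] | W near top [316. 233.] W c [324. 320.]
70 0.073 0 ctr [268.0, 292.0] far [305.0, 307.0] near [233.0, 278.0] | W near top [328. 245.] W c [321. 338.]
70 0.073 0.008 ctr [258.0, 300.0] far [294.0, 315.0] near [223.0, 285.0] | W near top [315. 237.] W c [308. 328.]
70 0.061 0 ctr [278.0, 305.0] far [315.0, 320.0] near [243.0, 291.0] | W near top [340. 241.] W c [333. 327.]
70 0.061 0.006 ctr [270.0, 310.0] far [307.0, 326.0] near [236.0, 296.0] | W near top [330. 235.] W c [324. 320.]
80 0.073 0 ctr [268.0, 292.0] far [296.0, 316.0] near [242.0, 270.0] | W near top [344. 250.] W c [321. 338.]
80 0.073 0.008 ctr [258.0, 300.0] far [285.0, 324.0] near [232.0, 277.0] | W near top [329. 241.] W c [308. 328.]
80 0.061 0 ctr [278.0, 305.0] far [306.0, 329.0] near [252.0, 282.0] | W near top [354. 245.] W c [333. 327.]
80 0.061 0.006 ctr [270.0, 310.0] far [298.0, 335.0] near [244.0, 288.0] | W near top [344. 239.] W c [324. 320.]
```

Call:
step_arm:
  moves:
    - [[0.0004, 0.0025, -0.0016, 0.098], [0, 0.0027, -0.0016, 0.091], [0, 0.0027, -0.0016, 0.089], [0, 0.0027, -0.0017, 0.089], [0, 0, 0, 0]]

```text
time: 12.2
tool_pos: [0.5105, 0.0287, 0.1575]
tool_rot: [3.141, -0.0, 1.485]
contact_force: [0.3, 0.3, 0.0]
opening: 0.0277
```

```bash
python3 - <<'E'
from cell import robot
from h import *
s=robot.observe();print(s["time"],s["tool_pos"],s["tool_rot"],s["contact_force"],s["torque"],s["opening"])
S=robot.read_camera("side");W=robot.read_camera("wrist")
for c,n in [(S,"side"),(W,"wrist")]:
    cv2.imwrite(f"pics/{n}13.png",cv2.resize(c["frame"][110:250,220:400,::-1],None,fx=4,fy=4) if n=="side" else c["frame"][:,:,::-1])
for p in (70,80,90,100):
    for l,sg in((.073,.008),(.061,.006)): show(S,W,p,l,sg)
for r in plan(s,[96,102,108,114]): print(r)
E
```

```text
12.2 [0.51051526 0.02865803 0.15747823] [ 3.14061191e+00 -8.90674197e-05  1.48494834e+00] [0.26814307 0.25691253 0.00854039] [-0.07377342  0.04138869 -0.02414992] 0.027724555434522596
70 0.073 0.008 ctr [258.0, 300.0] far [294.0, 315.0] near [223.0, 285.0] | W near top [281. 240.] W c [308. 324.]
70 0.061 0.006 ctr [270.0, 310.0] far [307.0, 326.0] near [236.0, 296.0] | W near top [299. 233.] W c [324. 312.]
80 0.073 0.008 ctr [258.0, 300.0] far [285.0, 324.0] near [232.0, 277.0] | W near top [294. 240.] W c [308. 324.]
80 0.061 0.006 ctr [270.0, 310.0] far [298.0, 335.0] near [244.0, 288.0] | W near top [311. 233.] W c [324. 312.]
90 0.073 0.008 ctr [258.0, 300.0] far [275.0, 332.0] near [241.0, 270.0] | W near top [307. 242.] W c [308. 324.]
90 0.061 0.006 ctr [270.0, 310.0] far [289.0, 343.0] near [254.0, 280.0] | W near top [324. 235.] W c [324. 312.]
100 0.073 0.008 ctr [258.0, 300.0] far [265.0, 339.0] near [251.0, 263.0] | W near top [322. 248.] W c [308. 324.]
100 0.061 0.006 ctr [270.0, 310.0] far [278.0, 350.0] near [263.0, 274.0] | W near top [338. 239.] W c [324. 312.]
[-0.0001, 0.0027, -0.0019, 0.088]
[-0.0003, 0.0027, -0.0016, 0.089]
[-0.0003, 0.0027, -0.0016, 0.091]
[-0.0004, 0.0027, -0.0016, 0.092]
```

View pics/side13.png

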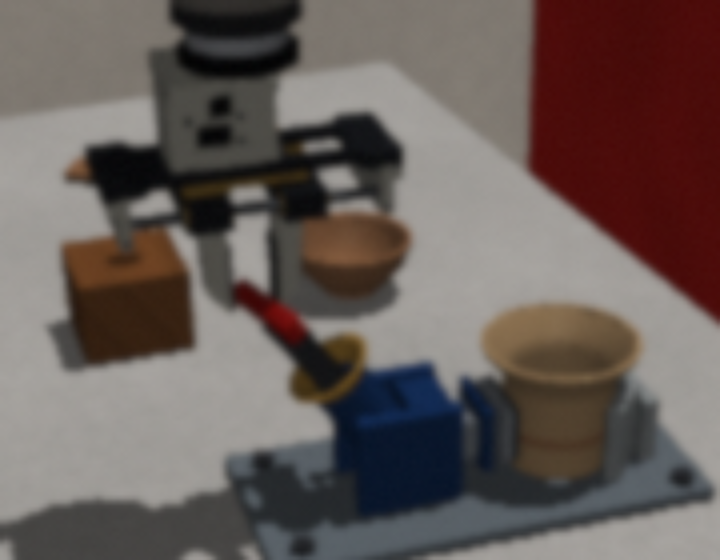

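View pics/wrist13.png

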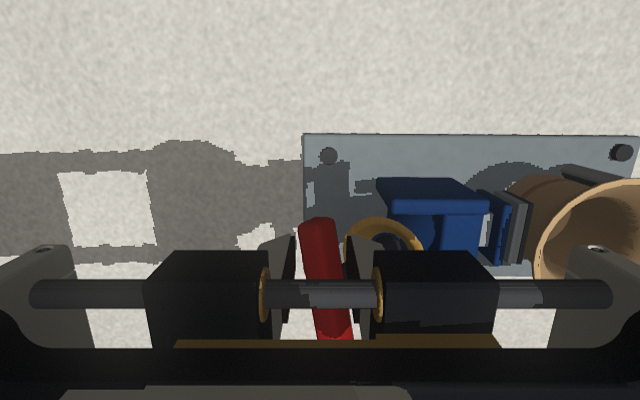

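```bash
python3 - <<'E'
from cell import robot
from h import *
S=robot.read_camera("side")
im=cv2.resize(S["frame"][160:220,265:335,::-1],None,fx=10,fy=10,interpolation=cv2.INTER_CUBIC)
for l,sg,col in((.073,.008,(255,0,255)),(.061,.006,(0,255,0)),(.061,0,(255,255,0))):
    C=m+l*a+sg*L
    for p in (72,78,84):
        ph=np.radians(p);d=L*np.cos(ph)+v*np.sin(ph)
        for k in(-.045,.045):
            q=(proj(S,C+k*d)-[265,160]+.5)*10;cv2.circle(im,tuple(int(t) for t in q),4,col,-1)
cv2.imwrite("pics/z14.png",im)
mk=redbar(S,(265,160,335,220));pts=np.argwhere(mk)[:,::-1];print(len(pts),pts.mean(0),cv2.minAreaRect(pts.astype(np.float32)))
E
```

```text
71 [288.73239437 188.64788732] ((287.5705871582031, 187.41766357421875), (18.54755401611328, 5.097866058349609), 40.60129928588867)
```

View pics/z14.png

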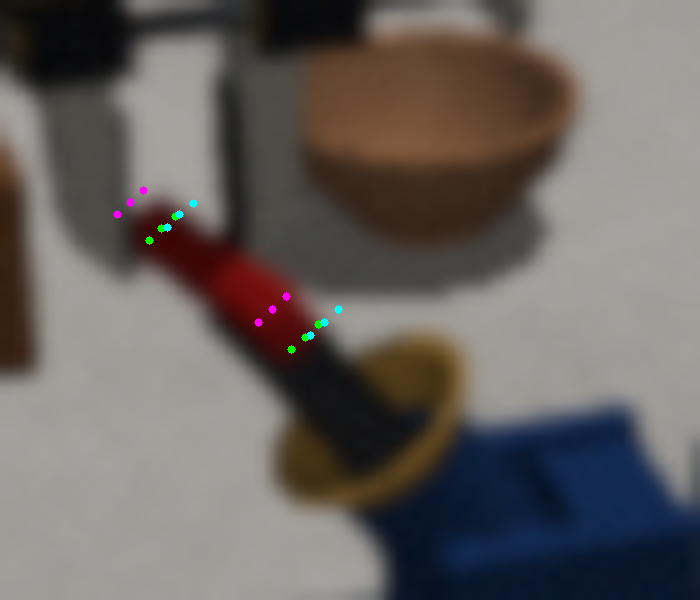

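```bash
python3 - <<'E'
from cell import robot
from h import *
s=robot.observe()
for r in plan(s,[96,102,108,114,120,126,132,138,144,150,156,162,168,174,180],Lb=.061,sag=.003): print(r)
E
```

```text
[-0.0001, 0.0112, -0.0012, 0.093]
[-0.0003, 0.0027, -0.0016, 0.089]
[-0.0003, 0.0027, -0.0016, 0.091]
[-0.0004, 0.0027, -0.0016, 0.092]
[-0.0005, 0.0027, -0.0015, 0.094]
[-0.0006, 0.0028, -0.0014, 0.097]
[-0.0006, 0.0028, -0.0013, 0.1]
[-0.0006, 0.0028, -0.0012, 0.103]
[-0.0006, 0.0029, -0.001, 0.107]
[-0.0006, 0.0029, -0.0009, 0.111]
[-0.0006, 0.003, -0.0008, 0.114]
[-0.0005, 0.003, -0.0006, 0.118]
[-0.0004, 0.0031, -0.0004, 0.12]
[-0.0003, 0.0031, -0.0003, 0.122]
[-0.0002, 0.0031, -0.0001, 0.123]
```

Call:
step_arm:
  moves:
    - [[0, 0.004, 0, 0], [0, 0.004, 0, 0], [0, 0.0035, -0.0012, 0.093], [-0.0003, 0.0027, -0.0016, 0.089], [-0.0003, 0.0027, -0.0016, 0.091], [-0.0004, 0.0027, -0.0016, 0.092], [0, 0, 0, 0]]

```text
time: 12.93
tool_pos: [0.5277, 0.0252, 0.1632]
tool_rot: [-3.137, 0.001, 1.117]
contact_force: [-8.2, 1.6, 4.8]
opening: 0.0278
```

```bash
cat > look.py <<'E'
import sys
from cell import robot
from h import *
k=sys.argv[1];phis=[int(x) for x in sys.argv[2].split(",")]
s=robot.observe();print(s["time"],s["tool_pos"].round(4),s["tool_rot"].round(3),s["contact_force"].round(1),s["torque"].round(2),s["opening"].round(4),s["qpos"][5].round(3))
S=robot.read_camera("side");W=robot.read_camera("wrist")
im=cv2.resize(S["frame"][150:220,260:340,::-1],None,fx=5,fy=5,interpolation=cv2.INTER_CUBIC)
C=m+.061*a+.004*L
for i,p in enumerate(phis):
    ph=np.radians(p);d=L*np.cos(ph)+v*np.sin(ph)
    for e in(-.045,.045):
        q=(proj(S,C+e*d)-[260,150]+.5)*5;cv2.circle(im,tuple(int(t) for t in q),3,[(0,255,0),(255,255,0),(255,0,255)][i%3],-1)
w=cv2.resize(W["frame"][:,:,::-1],(400,250))
cv2.imwrite(f"pics/l{k}.png",np.vstack([im,w]))
E
python3 look.py 15 80,90,100
```

```text
Traceback (most recent call last):
  File "look.py", line 5, in <module>
    s=robot.observe();print(s["time"],s["tool_pos"].round(4),s["tool_rot"].round(3),s["contact_force"].round(1),s["torque"].round(2),s["opening"].round(4),s["qpos"][5].round(3))
                                                                                                                                     ^^^^^^^^^^^^^^^^^^
AttributeError: 'float' object has no attribute 'round'
```

```bash
sed -i 's/s\["opening"\].round(4)/round(s["opening"],4)/; s/s\["qpos"\]\[5\].round(3)/round(float(s["qpos"][5]),3)/' look.py
python3 look.py 15 80,90,100
```

```text
12.9333 [0.5277 0.0252 0.1632] [-3.137e+00  1.000e-03  1.117e+00] [-8.2  1.6  4.8] [0.38 1.31 0.09] 0.0278 0.355
```

View pics/l15.png

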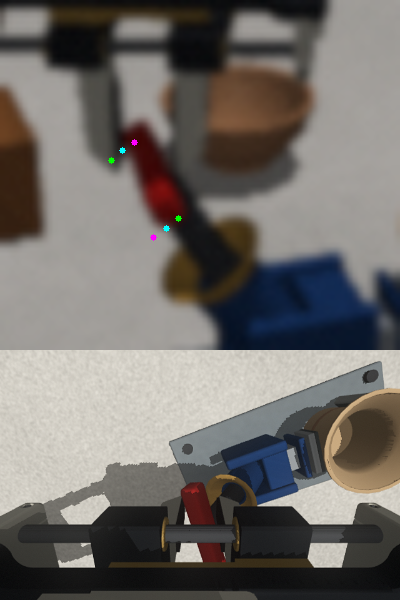

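Call:
step_arm:
  moves:
    - [[-0.0005, 0.0028, -0.0015, 0.094], [-0.0006, 0.0028, -0.0014, 0.097], [-0.0006, 0.0028, -0.0013, 0.1], [-0.0006, 0.0028, -0.0012, 0.103], [0, 0, 0, 0]]

```text
time: 13.45
tool_pos: [0.5349, 0.0178, 0.169]
tool_rot: [-3.136, 0.002, 0.723]
contact_force: [-9.1, 4.7, 8.1]
opening: 0.0276
```

```bash
python3 look.py 16 100,115,130
```

```text
13.45 [0.5349 0.0178 0.169 ] [-3.136e+00  2.000e-03  7.230e-01] [-9.1  4.7  8.1] [0.88 1.8  0.17] 0.0276 0.736
```

View pics/l16.png

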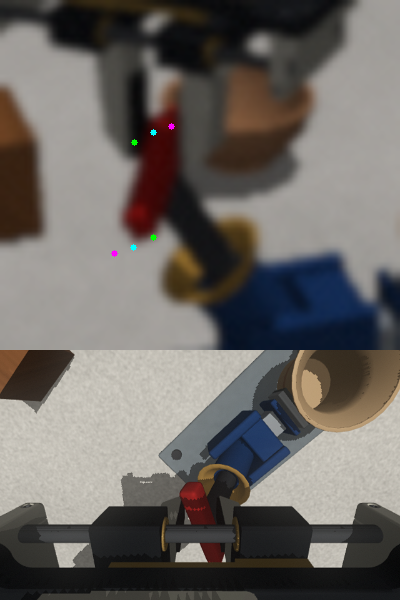

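Call:
step_arm:
  moves:
    - [[0, -0.006, 0, 0], [0, 0, 0, 0], [0, 0, 0, 0]]

```text
time: 13.8
tool_pos: [0.5331, 0.0212, 0.1686]
tool_rot: [3.142, -0.0, 0.728]
contact_force: [-0.3, 0.3, 1.2]
opening: 0.0278
```

```bash
python3 look.py 17 105,115,125; python3 - <<'E'
from cell import robot
from h import *
S=robot.read_camera("side")
cv2.imwrite("pics/z17.png",cv2.resize(S["frame"][150:220,260:340,::-1],None,fx=9,fy=8,interpolation=cv2.INTER_CUBIC))
E
```

```text
13.8 [0.5331 0.0212 0.1686] [ 3.142 -0.     0.728] [-0.3  0.3  1.2] [0.02 0.35 0.04] 0.0278 0.739
```

View pics/l17.png

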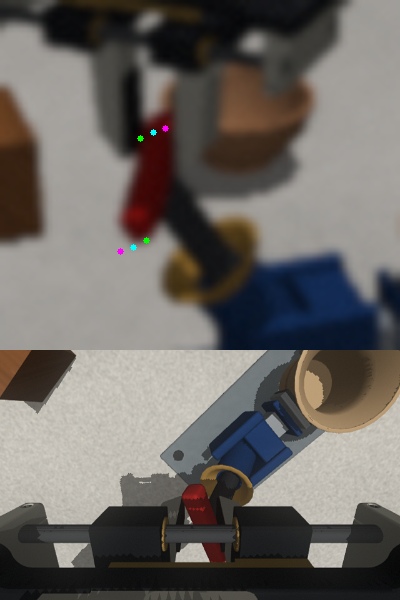

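View pics/z17.png

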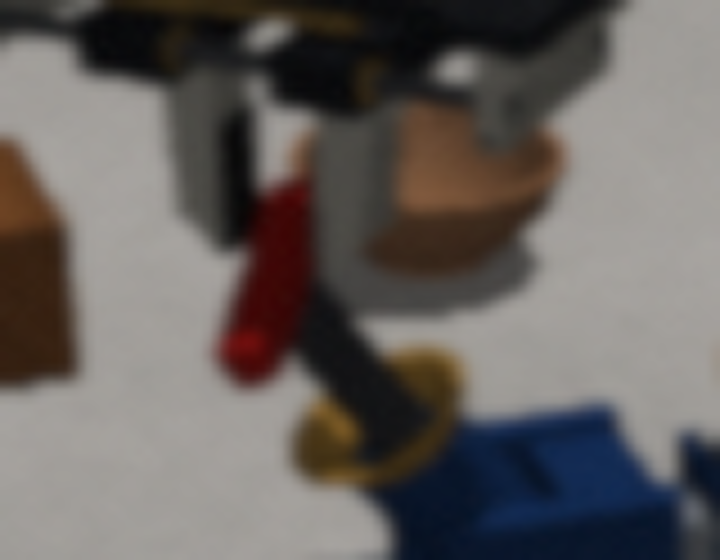

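```bash
cat > fit.py <<'E'
from h import *
from scipy.optimize import least_squares
def fit(S,W,far,near,phi0,ka=.005):
    def g(q):
        ph,Lb,sg,sv=q;th=(sg)/.1
        d=L*np.cos(ph)+v*np.sin(ph);d=d-a*((d@L)*sg+(d@v)*sv)*-0/.1
        C=m+Lb*a+sg*L+sv*v
        ax=a+ (sg*L+sv*v)/.11; ax/=np.linalg.norm(ax); d=d-(d@ax)*ax; d/=np.linalg.norm(d)
        return np.r_[proj(S,C-.045*d)-far, (proj(W,C+.045*d+ka*ax)-near)*.3, sv/.004]
    r=least_squares(g,[np.radians(phi0),.065,0,0],x_scale=[.1,.01,.01,.01]);q=r.x
    print("phi",np.degrees(q[0]).round(1),"Lb,sag,sv",q[1:].round(4),"res",r.fun.round(2))
E
python3 - <<'E'
from cell import robot
from fit import *
S=robot.read_camera("side");W=robot.read_camera("wrist")
cv2.imwrite("pics/w17.png",W["frame"][190:370,200:440,::-1].repeat(3,0).repeat(3,1))
fit(S,W,(287.6,194.8),(307,224),115)
E
```

```text
phi 118.0 Lb,sag,sv [ 0.0621 -0.007   0.0038] res [0.19 0.1  0.1  0.23 0.94]
```

View pics/w17.png

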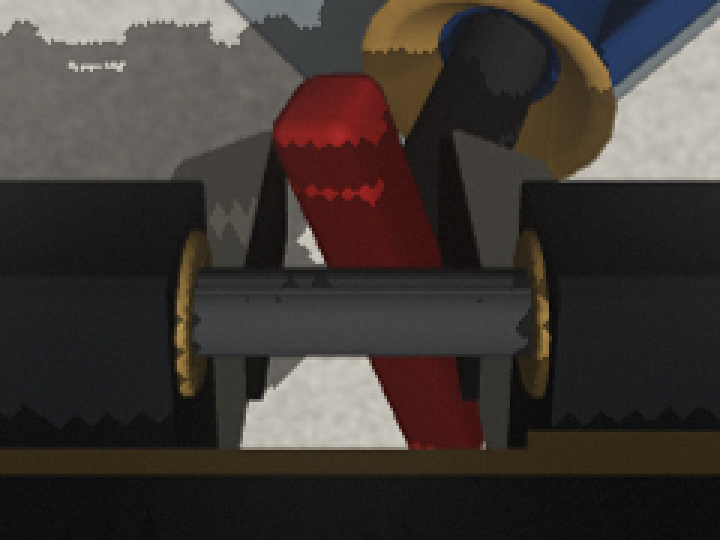

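```bash
python3 - <<'E'
from cell import robot
from h import *
s=robot.observe()
for r in plan(s,[138,144,150,156,162,168,174,180,186],Lb=.061,sag=-.004): print(r)
E
```

```text
[0.0036, 0.0097, -0.0036, -0.004]
[-0.0006, 0.0029, -0.001, 0.107]
[-0.0006, 0.0029, -0.0009, 0.111]
[-0.0006, 0.003, -0.0008, 0.114]
[-0.0005, 0.003, -0.0006, 0.118]
[-0.0004, 0.0031, -0.0004, 0.12]
[-0.0003, 0.0031, -0.0003, 0.122]
[-0.0002, 0.0031, -0.0001, 0.123]
[-0.0001, 0.0031, 0.0001, 0.123]
```

Call:
step_arm:
  moves:
    - [[0.001, 0.005, 0, 0], [0.001, 0.004, 0, 0], [0, 0.003, -0.001, 0.107], [-0.0005, 0.003, -0.001, 0.111], [-0.0005, 0.003, -0.0008, 0.114], [-0.0005, 0.003, -0.0006, 0.118], [0, 0, 0, 0]]

```text
time: 14.63
tool_pos: [0.5447, 0.0051, 0.1719]
tool_rot: [-3.14, 0.002, 0.271]
contact_force: [-4.7, 3.2, 1.9]
opening: 0.0277
```

```bash
python3 look.py 18 130,140,150
```

```text
14.6333 [0.5447 0.0051 0.1719] [-3.14e+00  2.00e-03  2.71e-01] [-4.7  3.2  1.9] [0.47 0.89 0.07] 0.0277 1.168
```

View pics/l18.png

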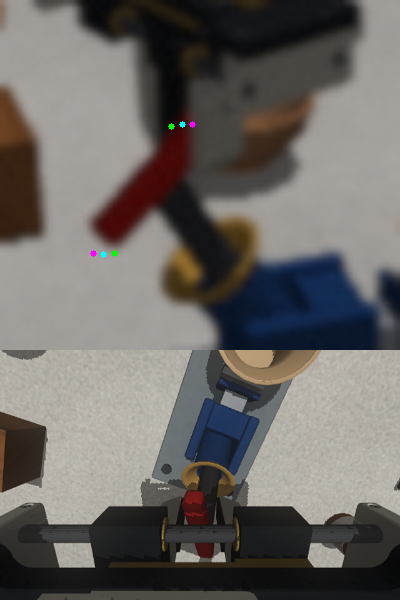

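Call:
step_arm:
  moves:
    - [[-0.0004, 0.003, -0.0004, 0.12], [-0.0003, 0.003, -0.0003, 0.122], [-0.0002, 0.003, 0, 0.123], [0, 0.003, 0, 0.123], [0, 0, 0, 0]]

```text
time: 15.15
tool_pos: [0.5454, -0.007, 0.1725]
tool_rot: [-3.141, 0.001, -0.217]
contact_force: [-1.9, 4.2, 0.4]
opening: 0.0276
```

```bash
python3 look.py 19 160,170,180;python3 - <<'E'
from cell import robot
from h import *
s=robot.observe()
for r in plan(s,[192,198,204,210,216,222],Lb=.061,sag=-.004): print(r)
E
```

```text
15.15 [ 0.5454 -0.007   0.1725] [-3.141e+00  1.000e-03 -2.170e-01] [-1.9  4.2  0.4] [0.49 0.49 0.14] 0.0276 1.633
[0.0011, 0.0035, -0.0034, 0.122]
[0.0001, 0.0031, 0.0004, 0.12]
[0.0002, 0.0031, 0.0006, 0.118]
[0.0002, 0.003, 0.0008, 0.114]
[0.0003, 0.003, 0.0009, 0.111]
[0.0003, 0.0029, 0.001, 0.107]
```

View pics/l19.png

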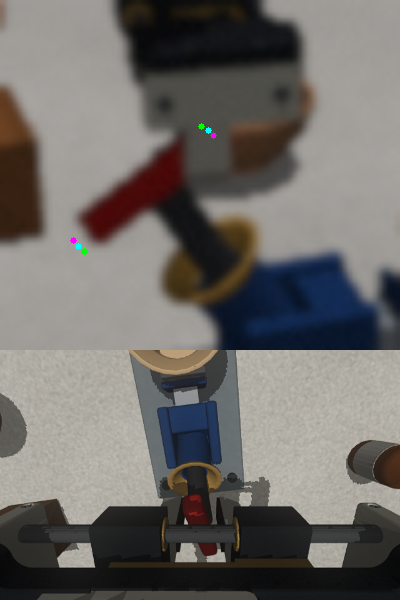

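Call:
step_arm:
  moves:
    - [[0, 0.003, -0.0005, 0.122], [0, 0.003, 0.0003, 0.12], [0.0002, 0.003, 0.0005, 0.118], [0.0002, 0.003, 0.0008, 0.114], [0.0003, 0.003, 0.0009, 0.111], [0, 0, 0, 0]]

```text
time: 15.75
tool_pos: [0.5401, -0.0204, 0.1707]
tool_rot: [-3.14, 0.0, -0.799]
contact_force: [-0.1, 4.6, 0.1]
opening: 0.0279
```

```bash
python3 look.py 20 185,195,205;python3 - <<'E'
from cell import robot
from h import *
s=robot.observe()
for r in plan(s,[222,228,234,240],Lb=.061,sag=-.004): print(r)
E
```

```text
15.75 [ 0.5401 -0.0204  0.1707] [-3.14   0.    -0.799] [-0.1  4.6  0.1] [0.71 0.23 0.02] 0.0279 2.189
[0.0014, 0.0034, -0.0014, 0.108]
[0.0003, 0.0029, 0.0012, 0.103]
[0.0003, 0.0028, 0.0013, 0.1]
[0.0003, 0.0028, 0.0014, 0.097]
```

View pics/l20.png

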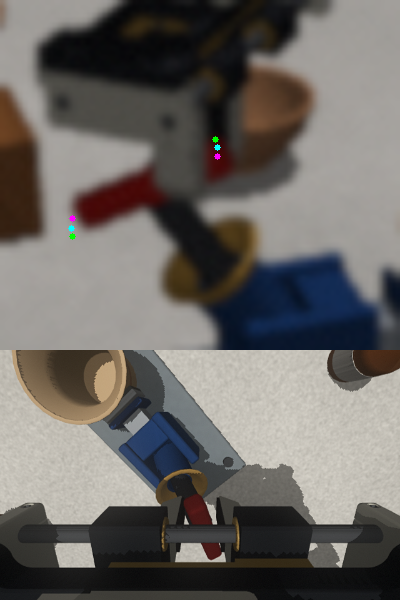

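Call:
step_arm:
  moves:
    - [[0, -0.003, -0.002, 0], [0, 0, -0.02, 0], [0, 0, -0.03, 0], [0, 0, -0.03, -0.12], [0, 0, 0, -0.12], [0, 0, 0, -0.12], [0, 0, 0, -0.12], [0, 0, 0, -0.12]]

```text
time: 16.52
tool_pos: [0.5426, -0.0195, 0.2533]
tool_rot: [3.14, -0.002, -0.188]
contact_force: [-1.0, 0.6, -0.8]
opening: 0.0277
```

Call:
step_arm:
  moves:
    - [[0, 0, 0, -0.12], [0, 0, 0, -0.12], [0, 0, 0, -0.12], [0, 0, 0, -0.12], [0, 0, 0, -0.12], [0, 0, 0, -0.12], [0, 0, 0, -0.12], [0, 0, 0, -0.12]]

```text
time: 17.18
tool_pos: [0.5426, -0.0195, 0.2531]
tool_rot: [3.14, 0.0, 0.772]
contact_force: [0.5, -0.1, 0.2]
opening: 0.0277
```

Call:
step_arm:
  moves:
    - [[0, 0, 0, -0.12], [0, 0, 0, -0.12], [0, 0, 0, -0.12], [0, 0, 0, -0.12], [0, 0, 0, -0.12], [0, 0, 0, -0.12], [0, 0, 0, -0.12], [0, 0, 0, -0.12]]

```text
time: 17.85
tool_pos: [0.5426, -0.0195, 0.253]
tool_rot: [3.141, 0.002, 1.732]
contact_force: [-0.4, -0.6, 0.0]
opening: 0.028
```

Call:
step_arm:
  moves:
    - [[0, 0, 0, -0.12], [0, 0, 0, -0.12], [0, 0, 0, -0.12], [0, 0, 0, -0.12], [0, 0, 0, -0.12], [0, 0, 0, -0.12], [0, 0, 0, -0.12], [0, 0, 0, 0]]

```text
time: 18.52
tool_pos: [0.5425, -0.0194, 0.253]
tool_rot: [-3.141, 0.002, 2.57]
contact_force: [-0.4, -0.6, 1.0]
opening: 0.0274
```

```bash
python3 look.py 21 190,197,204;python3 - <<'E'
from cell import robot
from h import *
s=robot.observe();W=robot.read_camera("wrist");T=robot.read_camera("top")
cv2.imwrite("pics/w21.png",W["frame"][:,:,::-1]);cv2.imwrite("pics/t21.png",cv2.resize(T["frame"][150:300,230:400,::-1],None,fx=4,fy=4))
print(s["qpos"][5],plan(s,[12],Lb=.061,sag=.004))
E
```

```text
18.5167 [ 0.5425 -0.0194  0.253 ] [-3.141e+00  2.000e-03  2.570e+00] [-0.4 -0.6  1. ] [-0.02  0.01  0.01] 0.0274 -1.175
-1.1661948853573352 [[0.0573, -0.0068, 0.1123, -0.25]]
```

View pics/l21.png

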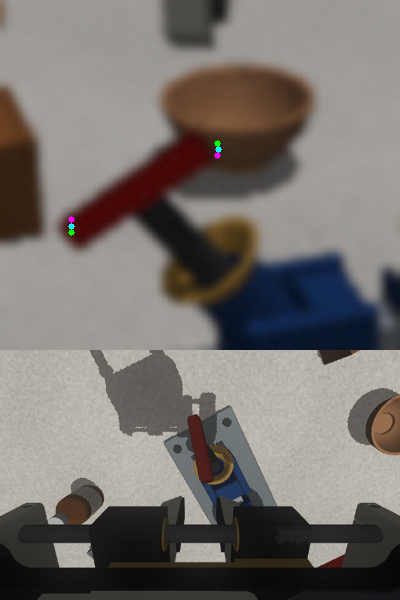

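View pics/w21.png

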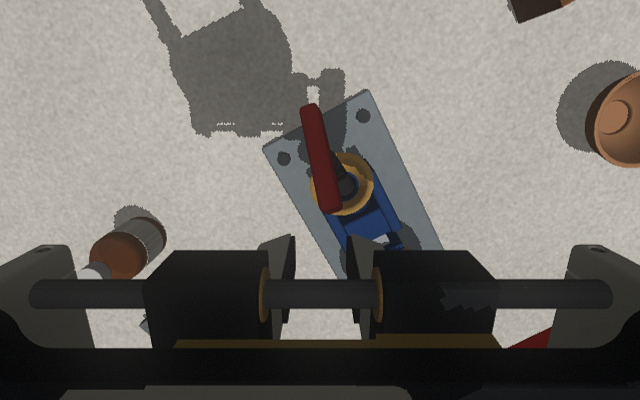

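```bash
python3 - <<'E'
from cell import robot
from h import *
s=robot.observe();S=robot.read_camera("side");W=robot.read_camera("wrist")
lo=tri([(S,(274.5,196.6)),(W,(311,108))]);hi=tri([(S,(302,178.6)),(W,(330,207))])
C=(lo+hi)/2;d=lo-hi;print(lo,hi,C,np.linalg.norm(d));d/=np.linalg.norm(d)
print("phi'",np.degrees(np.arctan2(d@v,d@L)),"C in mouth: L,v,a",(C-m)@L,(C-m)@v,(C-m)@a)
E
```

```text
[0.47862716 0.01313397 0.13653267] [ 0.54599034 -0.0126657   0.18599172] [5.12308748e-01 2.34138375e-04 1.61262198e-01] 0.0874620910139131
phi' 13.234400893125194 C in mouth: L,v,a 0.007853342257677965 0.0017736146895984395 0.06004828686136087
```

```bash
python3 - <<'E'
from cell import robot
from h import *
s=robot.observe()
for r in plan(s,[12,18,24,30,36,42,48,54,60,66,72],Lb=.061,sag=.007): print(r)
E
```

```text
[0.0592, -0.0081, 0.1138, -0.249]
[0.0001, 0.0031, -0.0004, 0.12]
[0.0002, 0.0031, -0.0006, 0.118]
[0.0002, 0.003, -0.0008, 0.114]
[0.0003, 0.003, -0.0009, 0.111]
[0.0003, 0.0029, -0.001, 0.107]
[0.0003, 0.0029, -0.0012, 0.103]
[0.0003, 0.0028, -0.0013, 0.1]
[0.0003, 0.0028, -0.0014, 0.097]
[0.0002, 0.0028, -0.0015, 0.094]
[0.0002, 0.0027, -0.0016, 0.092]
```

Call:
step_arm:
  moves:
    - [[0.0295, -0.004, 0.01, 0], [0.0297, -0.0041, 0.01, 0], [0, 0, 0.01, -0.124], [0, 0, 0.02, -0.125], [0, 0, 0.02, 0], [0, 0, 0, 0]]

```text
time: 19.32
tool_pos: [0.4859, 0.0071, 0.1798]
tool_rot: [-3.14, -0.006, 2.812]
contact_force: [-1.3, 1.0, 0.4]
opening: 0.0277
```

```bash
python3 look.py 22 190,197,204
```

```text
19.3167 [0.4859 0.0071 0.1798] [-3.14  -0.006  2.812] [-1.3  1.   0.4] [0.01 0.05 0.05] 0.0277 -1.384
```

View pics/l22.png

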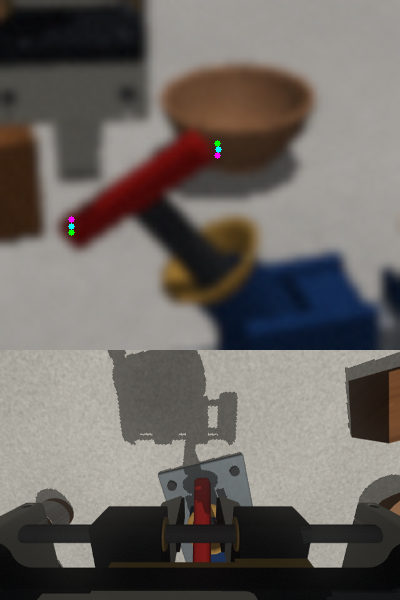

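Centred over the bar. Going down and cranking on.

Call:
step_arm:
  moves:
    - [[0, 0, 0.018, 0], [0, 0, 0.018, 0], [0, 0, 0.003, 0], [0, 0.003, -0.0004, 0.12], [0, 0.003, -0.0006, 0.118], [0.0002, 0.003, -0.0008, 0.114], [0.0003, 0.003, -0.0009, 0.111], [0.0003, 0.003, -0.001, 0.107]]

```text
time: 20.08
tool_pos: [0.4962, 0.0195, 0.1491]
tool_rot: [3.14, 0.002, 2.237]
contact_force: [-0.0, -2.3, -0.2]
opening: 0.0274
```

Call:
step_arm:
  moves:
    - [[0.0003, 0.003, -0.0012, 0.103], [0.0003, 0.003, -0.0013, 0.1], [0, 0, 0, 0]]

```text
time: 20.33
tool_pos: [0.5006, 0.0232, 0.1515]
tool_rot: [3.141, 0.002, 2.036]
contact_force: [-1.2, -2.9, 0.7]
opening: 0.0274
```

```bash
python3 look.py 23 20,30,40;python3 - <<'E'
from cell import robot
from h import *
s=robot.observe()
for r in plan(s,[54,60,66,72,78,84,90],Lb=.061,sag=.002): print(r)
E
```

```text
20.3333 [0.5006 0.0232 0.1515] [3.141e+00 2.000e-03 2.036e+00] [-1.2 -2.9  0.7] [-0.68  0.28  0.12] 0.0274 -0.57
[-0.0013, 0.0032, 0.0033, 0.005]
[0.0003, 0.0028, -0.0014, 0.097]
[0.0002, 0.0028, -0.0015, 0.094]
[0.0002, 0.0027, -0.0016, 0.092]
[0.0001, 0.0027, -0.0016, 0.091]
[0.0, 0.0027, -0.0016, 0.089]
[-0.0001, 0.0027, -0.0017, 0.089]
```

View pics/l23.png

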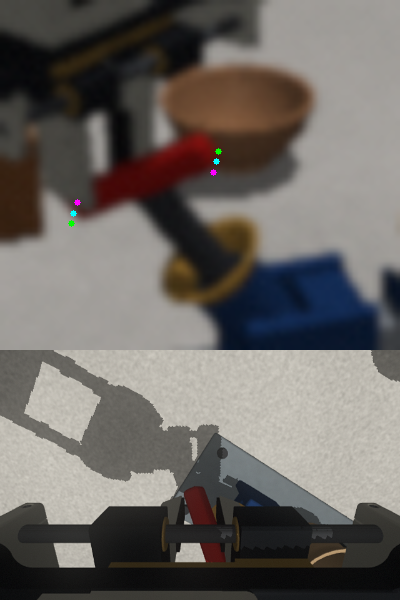

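Call:
step_arm:
  moves:
    - [[0, 0.004, 0, 0.02], [0.0003, 0.003, -0.001, 0.09], [0.0002, 0.003, -0.0015, 0.09], [0.0002, 0.003, -0.0016, 0.09], [0, 0, 0, 0]]

```text
time: 20.85
tool_pos: [0.507, 0.0282, 0.1534]
tool_rot: [-3.13, 0.0, 1.749]
contact_force: [-15.0, -8.9, 4.4]
opening: 0.0279
```

```bash
python3 look.py 24 35,45,55
```

```text
20.85 [0.507  0.0282 0.1534] [-3.13   0.     1.749] [-15.   -8.9   4.4] [-1.56  2.73  0.39] 0.0279 -0.269
```

View pics/l24.png

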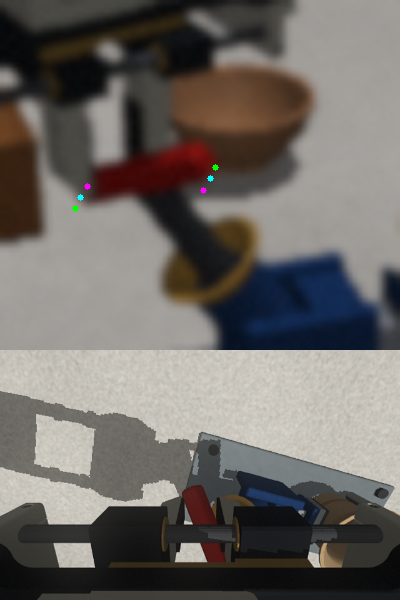

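Call:
step_arm:
  moves:
    - [[0, 0.003, 0, 0], [0, 0, 0, 0], [0, 0, 0, 0]]

```text
time: 21.2
tool_pos: [0.5076, 0.0285, 0.1532]
tool_rot: [-3.125, -0.0, 1.754]
contact_force: [-22.1, -10.0, 10.1]
opening: 0.0277
```

```bash
python3 look.py 25 35,45,55; python3 - <<'E'
from cell import robot
from h import *
W=robot.read_camera("wrist");S=robot.read_camera("side")
cv2.imwrite("pics/w25.png",W["frame"][190:370,200:440,::-1].repeat(3,0).repeat(3,1))
cv2.imwrite("pics/z25.png",cv2.resize(S["frame"][150:250,260:400,::-1],None,fx=5.5,fy=5.5,interpolation=cv2.INTER_CUBIC))
E
```

```text
21.2 [0.5076 0.0285 0.1532] [-3.125 -0.     1.754] [-22.1 -10.   10.1] [-1.83  4.18  0.33] 0.0277 -0.273
```

View pics/w25.png

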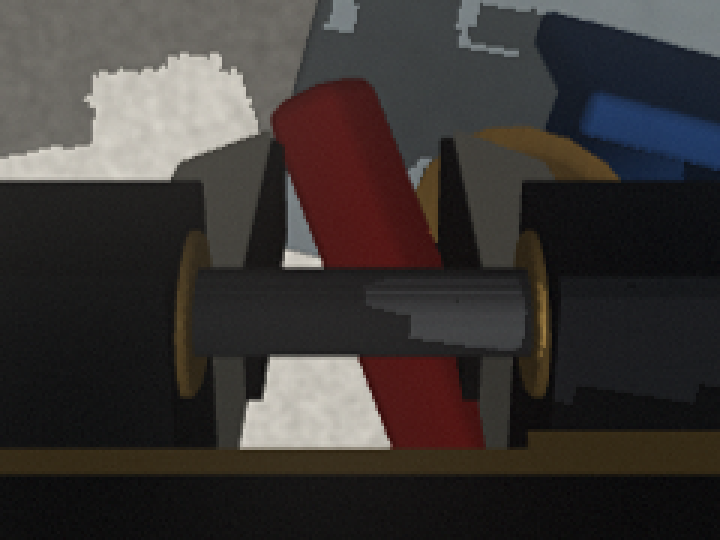

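View pics/z25.png

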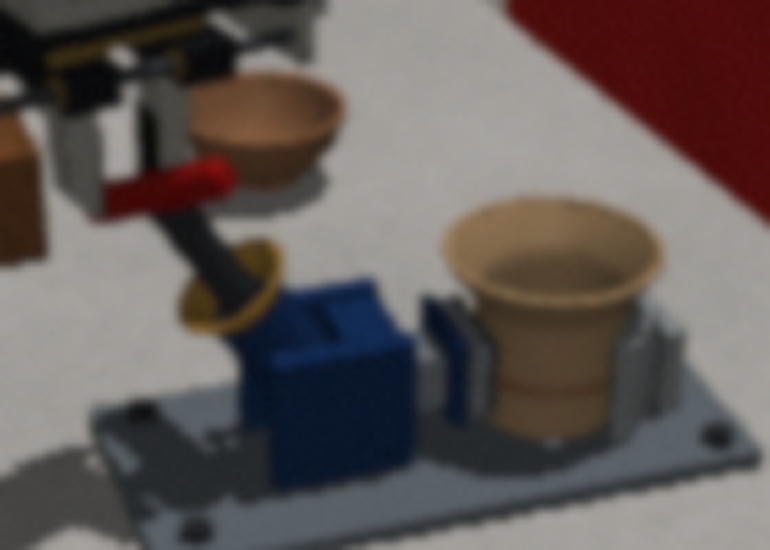

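Call:
step_arm:
  moves:
    - [[0, -0.003, 0, 0], [0, -0.003, 0, -0.05], [0, -0.001, 0, -0.08], [0, 0, 0, -0.08], [0, 0, 0, 0], [0, 0, 0, 0]]

```text
time: 21.9
tool_pos: [0.5064, 0.0286, 0.1541]
tool_rot: [-3.139, -0.001, 1.96]
contact_force: [-5.4, -2.7, 1.8]
opening: 0.028
```

```bash
python3 look.py 26 35,45,55
```

```text
21.9 [0.5064 0.0286 0.1541] [-3.139e+00 -1.000e-03  1.960e+00] [-5.4 -2.7  1.8] [-0.5   0.95  0.09] 0.028 -0.484
```

View pics/l26.png

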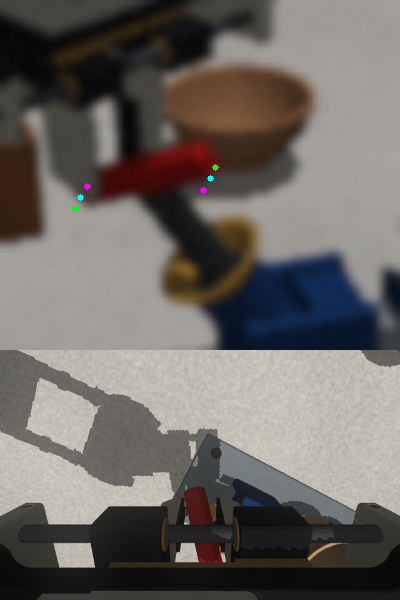

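Call:
step_arm:
  moves:
    - [[0, 0.003, 0, 0], [0, 0.003, 0, 0], [0, 0, 0, 0], [0, 0, 0, 0]]

```text
time: 22.33
tool_pos: [0.5077, 0.0304, 0.1534]
tool_rot: [-3.129, -0.004, 1.96]
contact_force: [-18.5, -6.3, 9.3]
opening: 0.0279
```

Call:
step_arm:
  moves:
    - [[0, -0.004, 0, 0], [0, -0.004, 0, 0], [0, -0.002, 0, 0], [0, 0, 0, 0], [0, 0, 0, 0]]

```text
time: 22.75
tool_pos: [0.5042, 0.0273, 0.1543]
tool_rot: [3.141, 0.0, 1.96]
contact_force: [-0.7, -1.1, -0.7]
opening: 0.0275
```

```bash
python3 look.py 27 35,45,55
```

```text
22.75 [0.5042 0.0273 0.1543] [3.141 0.    1.96 ] [-0.7 -1.1 -0.7] [-0.21  0.33  0.02] 0.0275 -0.487
```

View pics/l27.png

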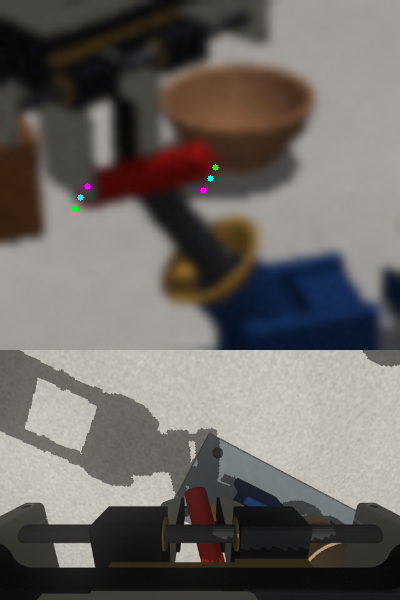

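Call:
step_arm:
  moves:
    - [[0, -0.002, 0, 0], [0, 0, -0.005, 0], [0, 0, -0.01, 0], [0, 0, -0.02, 0], [0, 0, -0.03, 0], [0, 0, -0.03, 0], [0, 0, 0, 0]]

```text
time: 23.43
tool_pos: [0.5049, 0.0263, 0.2553]
tool_rot: [3.131, 0.005, 1.96]
contact_force: [-0.4, 0.3, 0.8]
opening: 0.0277
```

Call:
step_arm:
  moves:
    - [[0.03, 0, -0.01, 0], [0.04, 0, 0, 0], [0.04, 0, 0, 0], [0.03, 0, 0, 0], [0, 0, 0, 0]]

```text
time: 23.85
tool_pos: [0.4468, 0.1602, 0.2595]
tool_rot: [3.141, -0.002, 1.964]
contact_force: [0.5, -0.6, -0.2]
opening: 0.028
```

```bash
python3 look.py 28 25,35,45; python3 - <<'E'
from cell import robot
from h import *
T=robot.read_camera("top");S=robot.read_camera("side")
cv2.imwrite("pics/t28.png",cv2.resize(T["frame"][90:280,140:370,::-1],None,fx=3.4,fy=3.14,interpolation=cv2.INTER_CUBIC))
cv2.imwrite("pics/z28.png",cv2.resize(S["frame"][150:250,260:400,::-1],None,fx=5.5,fy=5.5,interpolation=cv2.INTER_CUBIC))
E
```

```text
23.85 [0.4468 0.1602 0.2595] [ 3.141e+00 -2.000e-03  1.964e+00] [ 0.5 -0.6 -0.2] [-0.09 -0.03  0.02] 0.028 -0.213
```

View pics/z28.png

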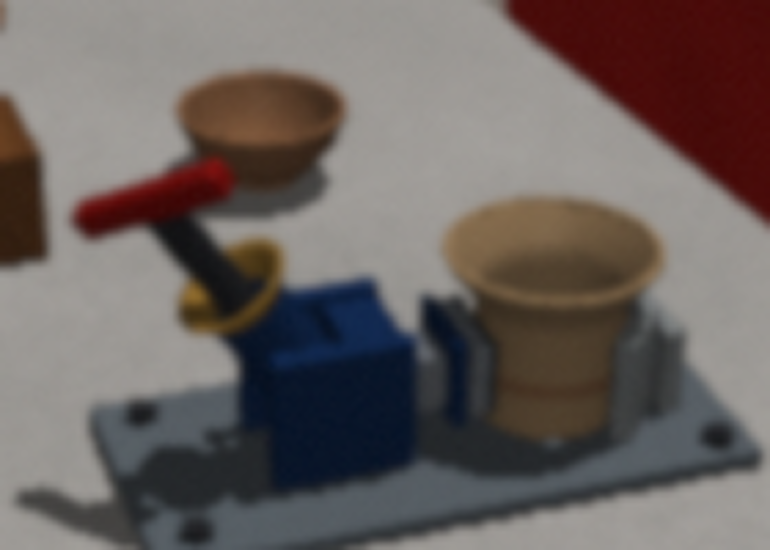

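View pics/t28.png

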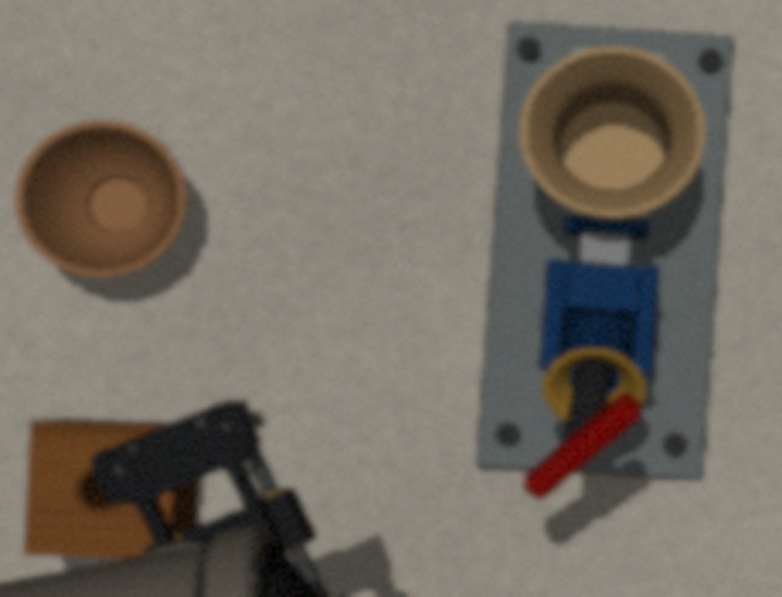

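```bash
python3 - <<'E'
from cell import robot
from h import *
T=robot.read_camera("top");S=robot.read_camera("side")
ts=lambda x,y:(140+x/3.4,90+y/3.14); ss=lambda x,y:(260+x/5.5,150+y/5.5)
lo=tri([(S,ss(87,220)),(T,ts(539,483))]);hi=tri([(S,ss(220,176)),(T,ts(630,408))])
C=(lo+hi)/2;d=lo-hi;print(np.linalg.norm(d),C);d/=np.linalg.norm(d)
print("phi'",np.degrees(np.arctan2(d@v,d@L)),(C-m)@L,(C-m)@v,(C-m)@a)
# rod profile along clamp x
t0=cv2.imread("pics/top0.png")[:,:,::-1]
for im,n in((t0,"0"),(T["frame"],"now")):
    col=im[155:185,314:322].astype(float).mean(1);print(n,[(155+i,*c.astype(int)) for i,c in enumerate(col) if 5<i<25])
E
```

```text
0.08165814272748857 [0.5149667  0.002267   0.16516841]
phi' 37.394713963674455 0.0036837915811247547 0.004024789826693139 0.06204898842690124
0 [(161, np.int64(33), np.int64(34), np.int64(36)), (162, np.int64(20), np.int64(27), np.int64(36)), (163, np.int64(12), np.int64(22), np.int64(37)), (164, np.int64(10), np.int64(23), np.int64(38)), (165, np.int64(22), np.int64(29), np.int64(40)), (166, np.int64(46), np.int64(49), np.int64(52)), (167, np.int64(73), np.int64(73), np.int64(73)), (168, np.int64(96), np.int64(97), np.int64(96)), (169, np.int64(107), np.int64(108), np.int64(107)), (170, np.int64(110), np.int64(112), np.int64(110)), (171, np.int64(109), np.int64(110), np.int64(109)), (172, np.int64(105), np.int64(106), np.int64(105)), (173, np.int64(88), np.int64(91), np.int64(93)), (174, np.int64(59), np.int64(67), np.int64(80)), (175, np.int64(29), np.int64(47), np.int64(73)), (176, np.int64(20), np.int64(43), np.int64(74)), (177, np.int64(18), np.int64(42), np.int64(74)), (178, np.int64(18), np.int64(43), np.int64(74)), (179, np.int64(18), np.int64(42), np.int64(73))]
now [(161, n
[... 242 characters left out ...]
, np.int64(89), np.int64(90), np.int64(89)), (167, np.int64(109), np.int64(110), np.int64(108)), (168, np.int64(119), np.int64(120), np.int64(119)), (169, np.int64(120), np.int64(121), np.int64(118)), (170, np.int64(121), np.int64(122), np.int64(120)), (171, np.int64(119), np.int64(121), np.int64(119)), (172, np.int64(115), np.int64(117), np.int64(115)), (173, np.int64(95), np.int64(98), np.int64(102)), (174, np.int64(64), np.int64(72), np.int64(87)), (175, np.int64(34), np.int64(53), np.int64(81)), (176, np.int64(19), np.int64(47), np.int64(79)), (177, np.int64(19), np.int64(47), np.int64(81)), (178, np.int64(21), np.int64(47), np.int64(80)), (179, np.int64(20), np.int64(46), np.int64(80))]
```

```bash
python3 - <<'E'
from cell import robot
from h import *
S=robot.read_camera("side")["frame"];S0=cv2.imread("pics/side0.png")[:,:,::-1]
a_=np.hstack([cv2.resize(x[195:235,330:380],None,fx=8,fy=8,interpolation=cv2.INTER_CUBIC) for x in (S0,S)])
cv2.imwrite("pics/cmp.png",a_[:,:,::-1])
T=robot.read_camera("top")["frame"];T0=cv2.imread("pics/top0.png")[:,:,::-1]
b=np.hstack([cv2.resize(x[145:195,295:345],None,fx=8,fy=8,interpolation=cv2.INTER_CUBIC) for x in (T0,T)])
cv2.imwrite("pics/cmpt.png",np.clip(b[:,:,::-1]*1.6,0,255))
E
```

```text
[ WARN:0@2.500] global loadsave.cpp:1063 imwrite_ Unsupported depth image for selected encoder is fallbacked to CV_8U.
```

View pics/cmp.png

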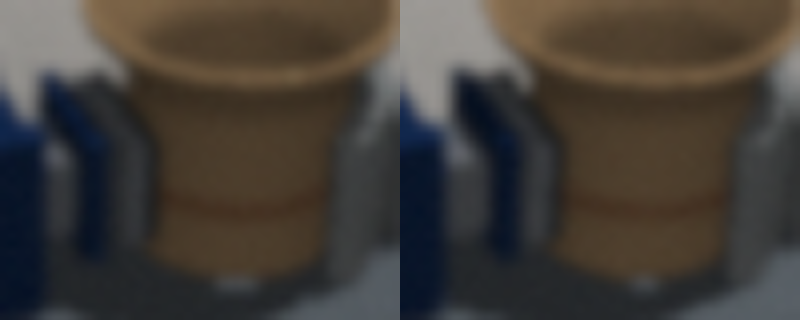

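View pics/cmpt.png

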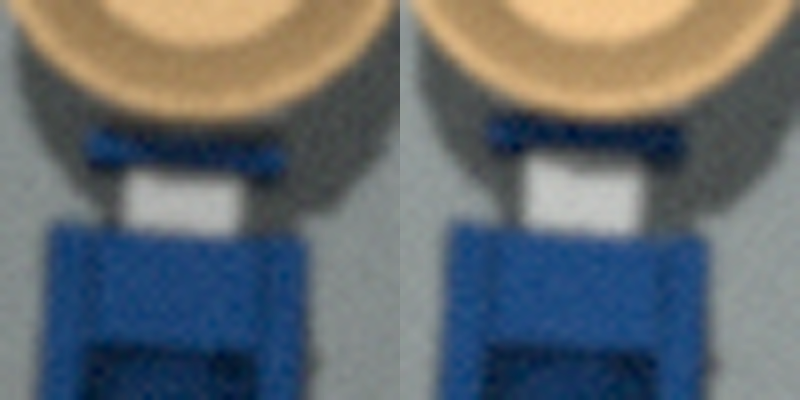

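```bash
python3 - <<'E'
from cell import robot
s=robot.observe();print(s["time"],s["contact_force"]);print(robot.hand_in())
E
```

```text
24.25 [-0.64526932 -0.21150348 -0.71259873]
the job is handed in; nothing more can be done
None
```

I handed the job in at about 24 s of the 69 s allowed. My last checks agree that the screw is at its stop, the pot is held and the key is standing free in the screw. The exact jaw position is inferred, because I had no direct reading of it.

**What I did**
1. I gripped the key's bar and lifted it most of the way out of the stand. I levered the shaft against the hole's edge until it leaned about 36°, then fed the tip down the bore.
2. I let go and pushed one bar end around clockwise with the fingers straddling it. The square dropped in at about 75° of bar angle.
3. I cranked on, moved to the other bar end once, and turned until the force rose steeply. I pushed twice, reaching 20–26 N with almost no movement. Earlier turning had mostly taken about 5 N (12 N at most).
4. I backed off, lifted clear and moved the arm away.

**Last checks**
- **Key:** the bar centre is about 62 mm above the rim along the bore, so the tip is about 68 mm down. It leans roughly 0.05 rad off the bore's axis.
- **Screw:** it turned about 140°, which should advance the jaw about 4.9 mm.
- **Jaw and pad:** two readings from the top view gave about 4.2 and 4.7 mm of advance. The pad's springs look compressed by about 3 mm, which fits the 15 N expected at the stop.
- **Scene:** the pot is upright between pad and stop, and the bowl is where it was. I did not measure the bottle or brush at the end; the arm never worked near them. The gripper touches nothing.

**What disagreed or stayed uncertain**
- The jaw readings (4.2 to 4.9 mm) do not agree to within the 0.4 mm tolerance. That the jaw is at its stop rests mainly on the steep rise in force.
- I first moved the wrong way along y on the way to the clamp and corrected it; nothing was hit.

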